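# Clamp a brass tube in the restorer's bench jig

## Robot

A 7-joint arm with a two-finger parallel gripper is mounted at the origin on the work surface. World frame = base frame: x ahead of the robot, y to its left, z up, the work surface at z = 0. Lengths are in mm, angles in rad, forces in N, time in s.
With the tool pointing down it reaches from about 425 to 875 mm from the base axis. Payload 4.7 kg.
Tool frame: the origin (TCP) lies between the finger pads; the fingertips stand 25 mm ahead of it and the grasp point (between the pads) lies 6 mm ahead of it; x points along the fingers, y is the direction in which the jaws open and shut, and the axes are right-handed (so a half turn about x gives the same grasp; the last joint's range is limited). The gripper opens to 87 mm and grips with 3 to 60 N. Pads are 19 mm wide; open, the fingers measure 117 mm over their backs; the gripper's body (75 mm by 190 mm) begins 51 mm behind the grasp point.
Start: joints at [-1.302, 0.321, -0.07, 1.45, 0.023, 1.371, -0.057], TCP at [163.859, 629.026, 247.587] pointing down, gripper open.
Joint ranges: [-2.86, 2.86], [-0.3, 2.09], [-1.38, 1.24], [0.06, 2.45], [-1.56, 4.7], [0.09, 2.05], [-2.69, 2.69]. Speed limits (rad/s): [2.57, 2.57, 3.14, 3.14, 3.14, 3.14, 3.14].

## Interface

Orientations are given as a unit quaternion [w, x, y, z].
In Python, from workcell import bot gives the robot as it stands. The module is installed in compiled form; this text tells all that it offers.
- The arm moves only by the shell command python3 -m handwheel 'ROWS'. ROWS is JSON, a list of rows, each an object of numbers: "rx", "ry", "rz": the turn, a rotation vector about the world's x, y, z in rad; "tx", "ty", "tz": the shift along the world's x, y, z in cm; "fingers": the closure, from 0 (fully open) to 1 (shut). In form: [{"rx": .., "ry": .., "rz": .., "tx": .., "ty": .., "tz": .., "fingers": ..}, ...]. A call has 1 to 20 rows; each row shifts and turns the commanded pose from where the row before left it; what a row does not reach is not made up. A row lasts 1/12 s, in which the tool goes at most 41.7 mm and 7.16 degrees, less where a joint would pass 70% of its speed; a pose out of reach is approached as far as the arm can. A call with a gripper value outside its range is refused whole. The fingers move at their own pace and stop on an object; the grip force is fixed at half the most. Time passes only in rows, so rows that do not move let the fingers close. It gives the time, the measured TCP pose, the force and the opening at its end, in the units of the state.
- bot.get_obs(): the state, without advancing time (a new reading comes with each control period).
- bot.capture(name): name is "scene" or "top" or "wrist"; returns a dict with "img" (420x560x3 uint8, red, green, blue), "fovy" (degrees; the focal length in pixels is half the picture's height over the tangent of half this angle, whatever the lens; pixels are square), "cx", "cy" (the principal point, pixels), "R" (3x3) and "t" (3): a world point X has camera coordinates R X + t. Camera axes: x right, y down, z forward; pixel columns grow to the right and rows downward; lengths in mm; the calibration is good to about 2 mm. A picture is of the moment at which its call begins. There is no depth.
- bot.job_done(): hands the job in, once; it reports no verdict.
The state is a dict: "time_s": time; "qpos": joint angles; "joint_velocities": joint speeds; "joint_efforts": joint torques, N m; "tool_pos": TCP position; "eef_rot": TCP orientation; "wrist_force": force on the tool from outside, world axes, zero at the start; "moment": the same for the moment, N m; "grip_width": opening from 0.0 (shut) to 1.0 (fully open).
Only numpy, scipy, OpenCV 4.12 (cv2) and the standard library are available. Lean on these libraries where they do the work, as an engineer would, in place of code of your own. Each camera call takes 0.05 s, during which the arm holds its last target.

## Task

The brass tube lies in the jig with its clamp open. Swing the blue hinged half over until its rubber liner sits fully on the tube, then swing the bolt upright to the bottom of the slot with its red collar above the lug, and push the collar down onto the lug behind the yellow lips, finishing with a firm push of about 15 N so that it is snug. The tube is thin: never push on the clamp with more than about 25 N; let go at the end and leave everything else on the bench where it is.

Things in the scene. Friction and masses are not known exactly. Their poses are not given: they have to be found in the camera images.
- jig: Fixed wooden board, 190 x 340 x 25 mm, with a steel cradle. Origin on the bench under the cradle's middle; z up, y along the tube, -x the swing-bolt side (nearer the robot), +x the hinge side. In this frame (mm): tube axis x 0, z 75; hinge axis x 36, z 75; bolt pivot x -46, z 40, all along y. The tube's end rests at y +-130 are 66 high. A jar and a cork block stand on its near corners.
- cap: Blue hinged half, 36 mm wide (y). Origin on the hinge axis; axes parallel to the jig's when fully shut. Opens by turning about +y (free end up and over to +x); starts 1.4 to 1.75 rad open. Stiff hinge (0.32 N m): stays where left, must be pushed right down. Own frame (mm): flat crown x -52 to -20, top z 30, liner under it at z 21 meets the tube; lug x -103 to -65, z 1 to 13.
- lug_top (a point): Seat for the collar, on top of the lug: x -82, z 13 mm in the cap's frame; fully shut it is at x -46, z 88 in the jig's. The lug's flat sides (y +-18) can be pinched. Slot 14 mm wide, open at the free end (cap x -103), root at x -77. Yellow lips 4 mm high stand on the prong ends, x -103 to -97.
- bolt: Steel swing bolt, 10 mm thick, 88 mm from pivot to tip. Origin on its pivot, z along the shank to the tip. Turns only about the jig's y; starts 0.75 to 1.05 rad out from upright, leaning to the jig's -x (limit 1.1); stays where left (friction 0.12 N m). In the slot it has 2 mm room each side; the slot's root stops it upright, within 0.03 rad.
- collar: Red square collar sliding on the bolt, 26 x 26 x 18 mm. Origin: middle of its underside; z to the bolt's tip. Drag 4 N, stays where left. Starts 59 to 62 mm from the bolt's pivot (62 is its stop); home on the lug is 48 mm, its near face 2 mm behind the lips. Its sides across y can be pinched, and it can turn about y in the fingers. The bolt's tip stands 8 to 11 mm above it at first, 22 when home.
- tube: Loose thin brass tube, 42 mm diameter, 300 mm long, about 0.4 to 0.7 kg. Origin at its middle, on its axis; axis along y.
- wax_jar: Bystander: amber jar, 42 mm diameter, 42 mm high, on the jig board. Origin under its middle.
- sanding_block: Bystander: cork block 35 x 55 x 26 mm, on the jig board. Origin under its middle.
- lacquer_bottle: Bystander: amber bottle, 64 mm diameter, 170 mm high, on the bench to the left. Origin under its middle.
- oil_bottle: Bystander: green bottle, 58 mm diameter, 150 mm high, on the bench to the right. Origin under its middle.
- varnish_tin: Bystander: tin, 84 mm diameter, 100 mm high, on the bench to the right. Origin under its middle.
- brush: Bystander: paint brush 200 mm long lying on the bench to the left.
- screwdriver: Bystander: screwdriver 180 mm long lying on the bench to the right.

How it is judged:
By the outcome, as a careful person would: the job done as asked, in the order asked, and still so for the second after the job is handed in, with the robot touching nothing.
It also fails if it takes over 66 s, if anything falls off the work surface, if the arm or the gripper's body presses on something with over 40 N, if the wrist force passes 120 N, or if a joint passes its speed limit or range.

## Working session

There is one attempt and no reset: what is moved stays moved. The work goes in short steps, Python scripts to look and compute and a shell command to move; the robot and the scene stay as the last step left them, time stands still between calls to the robot, and variables do not carry over. Pictures are saved under pics/ and viewed, and the job is handed in when it is done.

```bash
ls; mkdir -p pics; cat > h.py <<'E'
import numpy as np, cv2
from workcell import bot
def cap(name,fn=None):
    c=bot.capture(name)
    if fn: cv2.imwrite('pics/'+fn+'.png',cv2.cvtColor(c['img'],cv2.COLOR_RGB2BGR))
    return c
def K(c):
    f=210/np.tan(np.radians(c['fovy'])/2); return f
def ray(c,u,v):
    f=K(c); d=np.array([(u-c['cx'])/f,(v-c['cy'])/f,1.]); R=np.array(c['R']);t=np.array(c['t'])
    return -R.T@t, R.T@d
def onz(c,u,v,z):
    o,d=ray(c,u,v); return o+d*(z-o[2])/d[2]
def proj(c,X):
    p=np.array(c['R'])@np.array(X)+np.array(c['t']); f=K(c); return f*p[:2]/p[2]+[c['cx'],c['cy']]
def tri(a,b):
    A=[];B=[]
    for o,d in (a,b):
        d=d/np.linalg.norm(d);P=np.eye(3)-np.outer(d,d);A.append(P);B.append(P@o)
    return np.linalg.solve(sum(A),sum(B))
E
python3 - <<'E'
from h import *
np.set_printoptions(precision=3,suppress=True)
for n in ['scene','top','wrist']:
    c=cap(n,n+'0'); print(n,c['fovy'],c['cx'],c['cy'],np.array(c['R']),c['t'], 'C',-np.array(c['R']).T@np.array(c['t']))
print(bot.get_obs())
E
```

```text
pics
scene 43.397288925443625 279.65713542701627 218.19815226646222 [[ 0.196  0.981 -0.012]
 [ 0.741 -0.156 -0.654]
 [-0.643  0.119 -0.757]] [ -96.035 -314.481 1708.867] C [1350.227 -158.584 1086.316]
top 43.87832611532118 275.3835253620682 209.51567679142755 [[ 0.013 -1.     0.008]
 [-0.982 -0.014 -0.19 ]
 [ 0.19  -0.005 -0.982]] [  -9.809  475.395 1644.572] C [ 154.808    5.874 1704.908]
wrist 64.34176570479838 279.24564246895295 211.6880416210055 [[ 0.252  0.968 -0.001]
 [ 0.927 -0.241  0.287]
 [ 0.277 -0.074 -0.958]] [-650.673  -35.175  391.921] C [ 87.82  650.081 384.574]
{'time_s': 0.15, 'qpos': array([-1.302,  0.322, -0.07 ,  1.451,  0.023,  1.371, -0.057]), 'joint_velocities': array([ 0.   , -0.003, -0.   , -0.003,  0.001,  0.001,  0.   ]), 'joint_efforts': array([ -0.   , -49.18 ,  -0.405, -31.288,  -0.064,   0.04 ,   0.   ]), 'tool_pos': array([163.752, 628.635, 246.716]), 'eef_rot': array([ 0.701,  0.089,  0.701, -0.09 ]), 'wrist_force': array([-1.024,  0.004,  0.207]), 'moment': array([-0.007, -0.029,  0.004]), 'grip_width': 0.9996955660871979}
```

View pics/scene0.png

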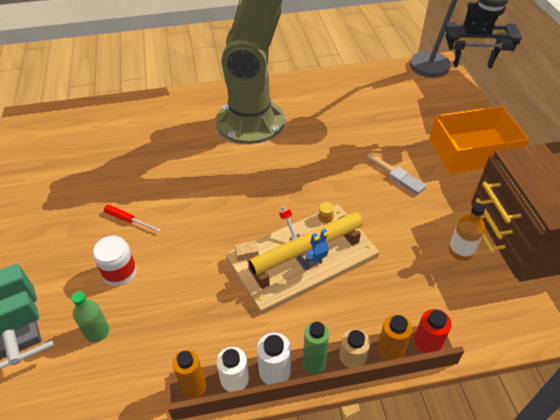

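View pics/top0.png

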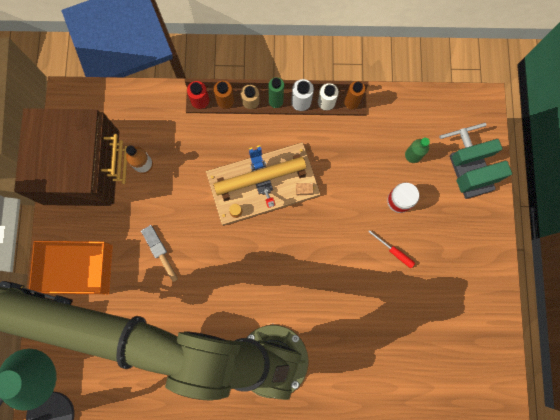

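```bash
python3 - <<'E'
import cv2
for n,(x0,y0,x1,y1) in {'scene':(180,120,420,300),'top':(180,60,380,210)}.items():
    i=cv2.imread(f'pics/{n}0.png')[y0:y1,x0:x1]; s=800/(x1-x0)
    cv2.imwrite(f'pics/{n}0z.png',cv2.resize(i,None,fx=s,fy=s,interpolation=cv2.INTER_CUBIC))
E
```

```text
(no output)
```

View pics/scene0z.png

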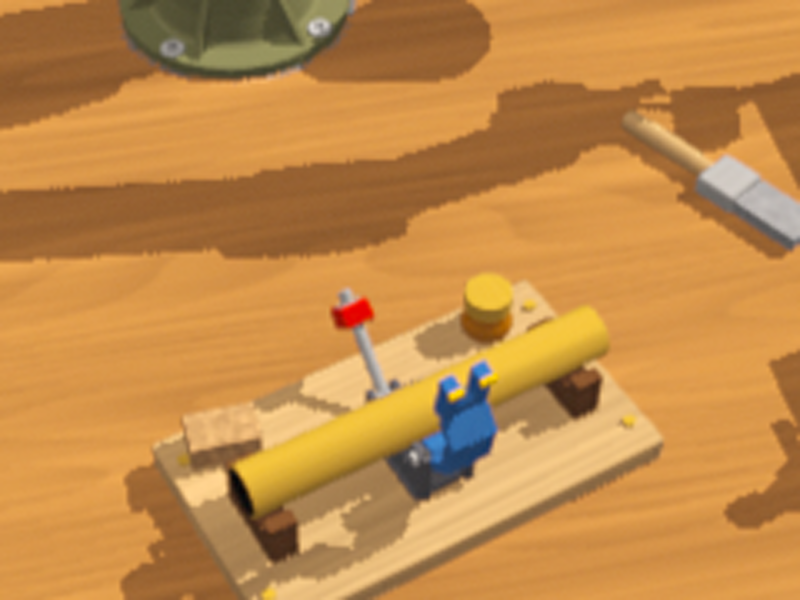

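View pics/top0z.png

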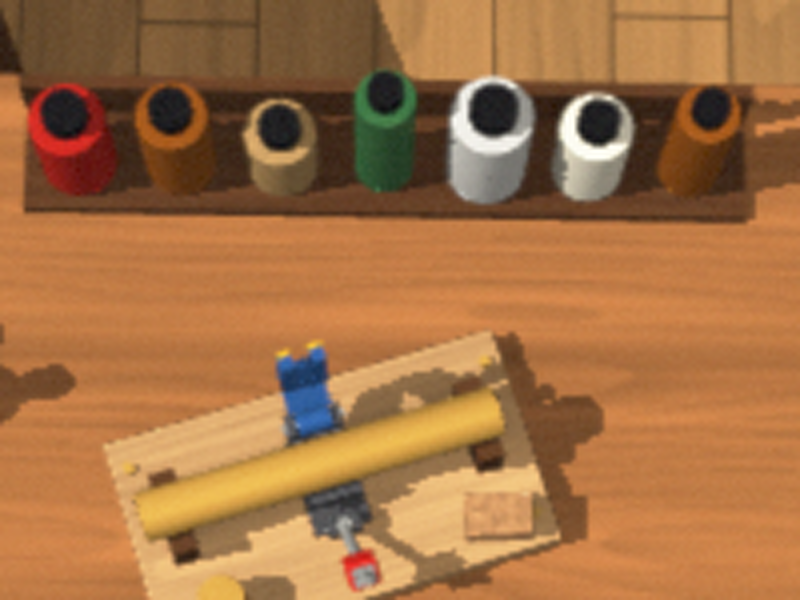

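```bash
cat > loc.py <<'E'
from h import *
np.set_printoptions(precision=1,suppress=True)
T=cap('top','t1');S=cap('scene','s1')
def show(n,c,mask,mn=8):
    k,l,st,ce=cv2.connectedComponentsWithStats(mask.astype(np.uint8))
    for i in range(1,k):
        if st[i,4]>=mn: print(n,st[i],ce[i])
def hsv(c): return cv2.cvtColor(c['img'],cv2.COLOR_RGB2HSV)
for n,c,win in (('top',T,(190,130,340,240)),('scene',S,(210,190,400,320))):
    h=hsv(c).astype(int); m=np.zeros(h.shape[:2],bool); m[win[1]:win[3],win[0]:win[2]]=1
    print('red');show(n,c,m&((h[...,0]<5)|(h[...,0]>174))&(h[...,1]>190)&(h[...,2]>110))
    print('blue');show(n,c,m&(h[...,0]>100)&(h[...,0]<125)&(h[...,1]>150))
    print('tube');mt=m&(h[...,0]>19)&(h[...,0]<28)&(h[...,1]>185);show(n,c,mt,3)
    k,l,st,ce=cv2.connectedComponentsWithStats(mt.astype(np.uint8)); i=1+np.argmax(st[1:,4])
    cn=cv2.findContours((l==i).astype(np.uint8),0,1)[0][0]; print(cv2.boxPoints(cv2.minAreaRect(cn)))
E
python3 loc.py; python3 - <<'E'
from h import *
np.set_printoptions(precision=1,suppress=True)
import pickle
T=bot.capture('top');S=bot.capture('scene')
pt=[(206.2,171.2),(302.5,143.2),(320,195),(224,222)]
P=[onz(T,*p,25) for p in pt]
for p in P: print(p)
print('mean',np.mean(P,0))
for a in range(4): print(np.linalg.norm(P[a]-P[a-3]), np.degrees(np.arctan2(*(P[a-3]-P[a])[[1,0]])))
for p in [(226.5,254),(257,305),(378,255),(337,205.5)]: print('scene',onz(S,*p,25))
E
```

```text
red
top [266 198   8   5  22] [269.2 199.6]
blue
top [250 148  13  21 163] [256.3 158.1]
tube
[[250. 148.]
 [250. 148.]
 [250. 148.]
 [250. 148.]]
red
scene [280 210  11   8  58] [285.5 213.8]
blue
scene [307 230  21  32 336] [318.2 248.1]
tube
scene [320 203  13  12 126] [326.3 208.1]
scene [324 212  38  29 537] [343.3 225.4]
scene [316 228   5   6  15] [318.3 230.5]
scene [250 232  62  42 934] [281.1 253.4]
scene [315 237   4   3   8] [316.5 238. ]
scene [368 245   2   2   4] [368.5 245.5]
scene [234 257   2   2   4] [234.5 257.5]
scene [259 297   3   3   7] [260.  297.7]
[[249.4 258.7]
 [310.9 231.9]
 [317.5 246.8]
 [255.9 273.6]]
[605.9 228.3  25. ]
[708.1 -91.8  25. ]
[ 530.4 -150.1   25. ]
[435.5 163.7  25. ]
mean [570.   37.5  25. ]
335.9785002430459 -72.2919176033138
187.0345277153872 -161.82559476652742
327.87504158259253 106.81552761605427
182.1774786078408 20.74935297782871
scene [ 537.7 -145.4   25. ]
scene [699.6 -95.2  25. ]
scene [618.4 225.5  25. ]
scene [435.9 169.7  25. ]
```

```bash
python3 - <<'E'
import cv2
for n,(x0,y0,x1,y1) in {'t1':(200,135,330,230),'s1':(220,190,390,310)}.items():
    i=cv2.imread(f'pics/{n}.png')[y0:y1,x0:x1]; s=790/(x1-x0)
    cv2.imwrite(f'pics/{n}z.png',cv2.resize(i,None,fx=s,fy=s,interpolation=cv2.INTER_CUBIC)); print(s)
E
```

```text
6.076923076923077
4.647058823529412
```

View pics/t1z.png

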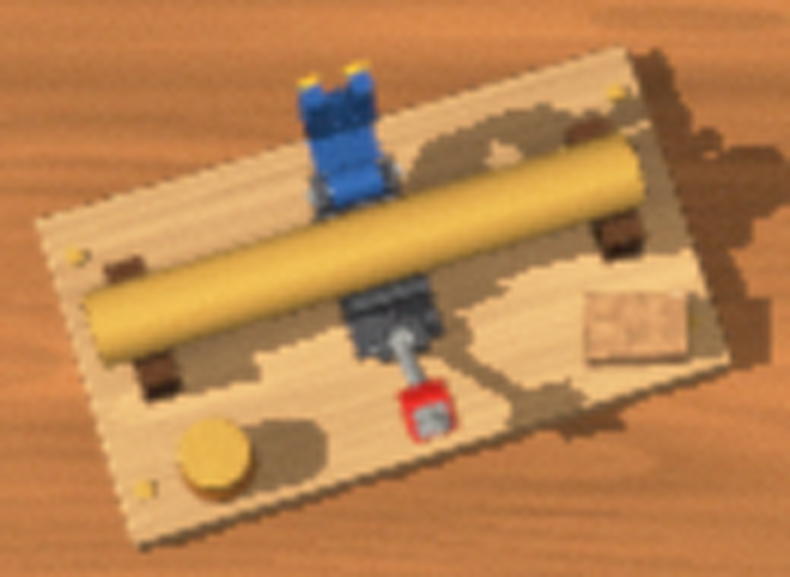

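View pics/s1z.png

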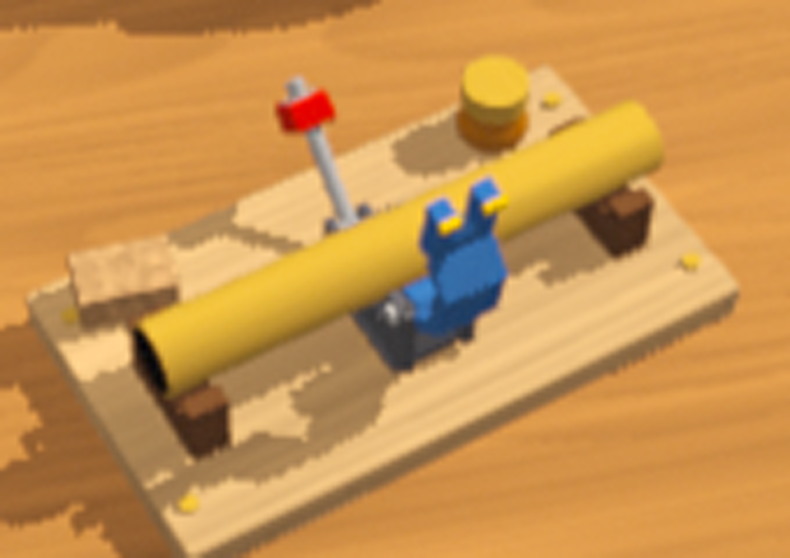

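```bash
python3 - <<'E'
from h import *
np.set_printoptions(precision=1,suppress=True)
T=bot.capture('top');S=bot.capture('scene')
zt=lambda x,y:((x+.5)/6.077+200-.5,(y+.5)/6.077+135-.5)
zs=lambda x,y:((x+.5)/4.647+220-.5,(y+.5)/4.647+190-.5)
PT=np.array([onz(T,*zt(*p),25) for p in [(37,218),(625,47),(730,362),(140,547)]])
PS=np.array([onz(S,*zs(*p),25) for p in [(737,290),(185,556),(30,297),(545,68)]])
for P in (PT,PS):
    print(P); print(P.mean(0)); 
    y=(P[0]-P[1]+P[3]-P[2]); x=(P[0]-P[3]+P[1]-P[2]); print('yaw',np.degrees(np.arctan2(-y[0],y[1])),np.degrees(np.arctan2(x[1],x[0])),np.linalg.norm(y)/2,np.linalg.norm(x)/2)
# tube in top: silhouette end midpoints ; left end (97,327), right end(632,170)
print('tube ends', onz(T,*zt(97,328),75),onz(T,*zt(633,170),75))
print('tube centre', (onz(T,*zt(97,328),75)+onz(T,*zt(633,170),75))/2)
# lip tips: left lip(310,81),(357,70) top ; scene (448,226),(495,204)
for a,b,n in [((310,80),(495,203),'lipL?'),((357,69),(448,225),'lipR?'),((432,416),(297,88),'bolt tip'),((428,408),(306,112),'collar')]:
    print(n,tri(ray(T,*zt(*a)),ray(S,*zs(*b))))
E
```

```text
[[ 608.4  230.1   25. ]
 [ 711.2  -91.5   25. ]
 [ 533.2 -149.2   25. ]
 [ 426.9  168.    25. ]]
[569.9  39.3  25. ]
yaw 18.125969099266424 18.431228789634154 336.0728743801715 189.4576490401917
[[ 609.5  229.    25. ]
 [ 712.   -91.7   25. ]
 [ 536.  -146.3   25. ]
 [ 431.4  170.6   25. ]]
[572.2  40.4  25. ]
yaw 17.992665085800226 17.696118899769505 335.14010263502115 185.86429923869653
tube ends [535.5 189.5  75. ] [626.2 -93.1  75. ]
tube centre [580.8  48.2  75. ]
lipL? [641.5  76.4 176.1]
lipR? [648.3  52.4 173.8]
bolt tip [485.   12.1 102.4]
collar [491.9  14.9  89.8]
```

```bash
cat >> h.py <<'E'
from scipy.spatial.transform import Rotation as Ro
np.set_printoptions(precision=3,suppress=True)
def tool():
    o=bot.get_obs(); q=np.array(o['eef_rot']); return np.array(o['tool_pos']),Ro.from_quat(q[[1,2,3,0]]),o
def need(pos,yawdeg,flip=1):
    p,r,o=tool(); a=np.radians(yawdeg)
    X=np.array([0,0,-1.]);Y=flip*np.array([-np.sin(a),np.cos(a),0]);Z=np.cross(X,Y)
    t=Ro.from_matrix(np.c_[X,Y,Z]); dr=(t*r.inv()).as_rotvec()
    print('t',o['time_s'],'pos',p,'F',o['wrist_force'],'w',o['grip_width']); print('rotvec',dr,'shift cm',(np.array(pos)-p)/10)
E
python3 - <<'E'
from h import *
p,r,o=tool(); print(r.as_matrix()); need([540,35,300],18,1); need([540,35,300],18,-1)
E
```

```text
[[ 0.     0.252  0.968]
 [-0.     0.968 -0.252]
 [-1.    -0.     0.   ]]
t 0.45 pos [163.865 628.995 247.507] F [ 0.463  0.184 -0.264] w 1.0023859327969453
rotvec [0.    0.    0.569] shift cm [ 37.613 -59.4     5.249]
t 0.45 pos [163.865 628.995 247.507] F [ 0.463  0.184 -0.264] w 1.0023859327969453
rotvec [ 0.    -0.    -2.573] shift cm [ 37.613 -59.4     5.249]
```

View pics/wrist0.png

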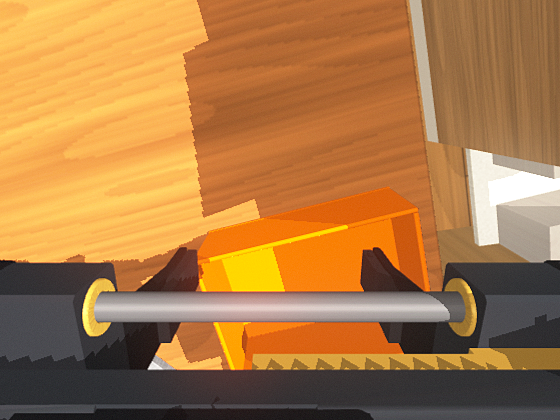

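```bash
python3 -m handwheel '[{"tx":2.3,"ty":-3.16,"tz":0.5,"rz":0.095},{"tx":2.3,"ty":-3.16,"tz":0.5,"rz":0.095},{"tx":2.3,"ty":-3.16,"tz":0.5,"rz":0.095},{"tx":2.3,"ty":-3.16,"tz":0.5,"rz":0.095},{"tx":2.3,"ty":-3.16,"tz":0.5,"rz":0.095},{"tx":2.3,"ty":-3.16,"tz":0.5,"rz":0.094},{"tx":2.3,"ty":-3.16,"tz":0.5},{"tx":2.3,"ty":-3.16,"tz":0.5},{"tx":2.3,"ty":-3.16,"tz":0.5},{"tx":2.3,"ty":-3.16,"tz":0.5},{"tx":2.3,"ty":-3.16},{"tx":2.3,"ty":-3.16,"fingers":1},{"tx":0.3,"ty":-3.5},{"tx":0.3,"ty":-3.5},{"tx":0.3,"ty":-3.5},{"tx":0.3,"ty":-3.5},{"tx":0.3,"ty":-3.5},{"tx":0.3,"ty":-3.5},{"tx":0.3,"ty":-3.5},{"tx":0}]'; python3 -c "
from h import *
c=cap('wrist','w1'); need([460,7,300],18)"
```

```text
t 0.5 pos [163.83  629.004 247.545] F [-0.178  0.616 -0.039] w 0.9986261726807615
rotvec [0.    0.    0.569] shift cm [ 29.617 -62.2     5.245]validation failed for argument at $[0]...
```

View pics/w1.png

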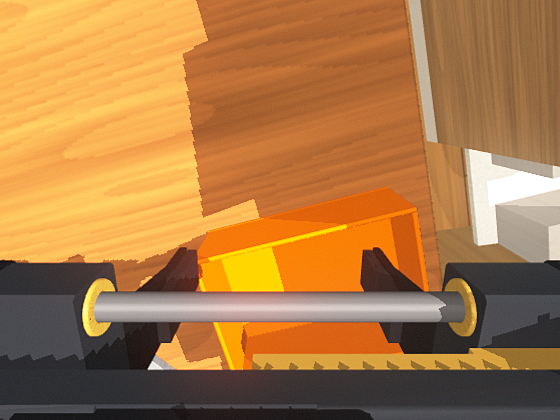

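```bash
python3 -m handwheel '[{"rx":0,"ry":0,"rz":0.095,"tx":2.3,"ty":-3.16,"tz":0.5,"fingers":0},{"rx":0,"ry":0,"rz":0.095,"tx":2.3,"ty":-3.16,"tz":0.5,"fingers":0},{"rx":0,"ry":0,"rz":0.095,"tx":2.3,"ty":-3.16,"tz":0.5,"fingers":0},{"rx":0,"ry":0,"rz":0.095,"tx":2.3,"ty":-3.16,"tz":0.5,"fingers":0},{"rx":0,"ry":0,"rz":0.095,"tx":2.3,"ty":-3.16,"tz":0.5,"fingers":0},{"rx":0,"ry":0,"rz":0.094,"tx":2.3,"ty":-3.16,"tz":0.5,"fingers":0},{"rx":0,"ry":0,"rz":0,"tx":2.3,"ty":-3.16,"tz":0.5,"fingers":0},{"rx":0,"ry":0,"rz":0,"tx":2.3,"ty":-3.16,"tz":0.5,"fingers":0},{"rx":0,"ry":0,"rz":0,"tx":2.3,"ty":-3.16,"tz":0.5,"fingers":0},{"rx":0,"ry":0,"rz":0,"tx":2.3,"ty":-3.16,"tz":0.5,"fingers":0},{"rx":0,"ry":0,"rz":0,"tx":2.3,"ty":-3.16,"tz":0,"fingers":1},{"rx":0,"ry":0,"rz":0,"tx":2.3,"ty":-3.16,"tz":0,"fingers":1},{"rx":0,"ry":0,"rz":0,"tx":0.3,"ty":-3.5,"tz":0,"fingers":1},{"rx":0,"ry":0,"rz":0,"tx":0.3,"ty":-3.5,"tz":0,"fingers":1},{"rx":0,"ry":0,"rz":0,"tx":0.3,"ty":-3.5,"tz":0,"fingers":1},{"rx":0,"ry":0,"rz":0,"tx":0.3,"ty":-3.5,"tz":0,"fingers":1},{"rx":0,"ry":0,"rz":0,"tx":0.3,"ty":-3.5,"tz":0,"fingers":1},{"rx":0,"ry":0,"rz":0,"tx":0.3,"ty":-3.5,"tz":0,"fingers":1},{"rx":0,"ry":0,"rz":0,"tx":0.3,"ty":-3.5,"tz":0,"fingers":1},{"rx":0,"ry":0,"rz":0,"tx":0,"ty":0,"tz":0,"fingers":1}]'; python3 -c "
from h import *
c=cap('wrist','w2'); need([460,7,300],18)"
```

```text
time_s: 2.17
tool_pos: [461.1, -3.4, 298.3]
eef_rot: [0.7, -0.107, 0.698, 0.106]
wrist_force: [-0.4, -0.5, -0.3]
grip_width: 0.324
t 2.2167 pos [461.008   0.678 298.168] F [ 0.339  1.646 -0.548] w 0.28109218174820566
rotvec [-0.     0.001  0.008] shift cm [-0.101  0.632  0.183]
```

View pics/w2.png

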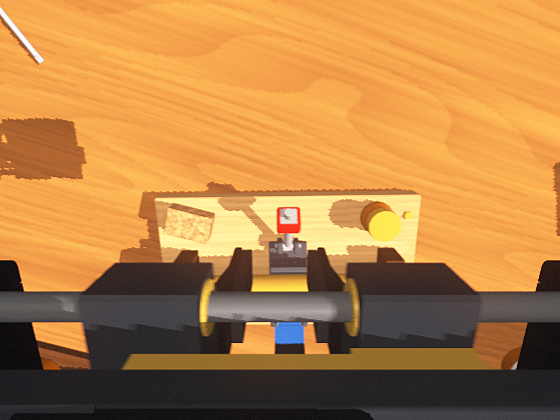

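```bash
python3 -m handwheel '[{"rx":0,"ry":0,"rz":0.008,"tx":3.6,"ty":1.3,"tz":0,"fingers":1},{"rx":0,"ry":0,"rz":0,"tx":3.6,"ty":1.3,"tz":0,"fingers":1},{"rx":0,"ry":0,"rz":0,"tx":3.6,"ty":1.3,"tz":0,"fingers":1},{"rx":0,"ry":0,"rz":0,"tx":3.6,"ty":1.3,"tz":0,"fingers":1},{"rx":0,"ry":0,"rz":0,"tx":3.6,"ty":1.3,"tz":0,"fingers":1},{"rx":0,"ry":0,"rz":0,"tx":3.6,"ty":1.3,"tz":0,"fingers":1},{"rx":0,"ry":0,"rz":0,"tx":0,"ty":0,"tz":0,"fingers":1},{"rx":0,"ry":0,"rz":0,"tx":0,"ty":0,"tz":0,"fingers":1}]'; python3 -c "
from h import *
c=cap('wrist','w3'); need([460,7,300],18)
import pickle; pickle.dump({k:np.array(v) for k,v in c.items()},open('w3.pkl','wb'))
i=cv2.imread('pics/w3.png')[150:420,120:480]; cv2.imwrite('pics/w3z.png',cv2.resize(i,None,fx=2.2,fy=2.2,interpolation=cv2.INTER_CUBIC))"
```

```text
time_s: 2.88
tool_pos: [677.5, 86.0, 293.8]
eef_rot: [0.696, -0.115, 0.7, 0.114]
wrist_force: [-0.0, -0.5, 0.2]
grip_width: 0.004
t 2.9333 pos [676.696  84.298 295.654] F [-0.367 -0.694  1.218] w 0.008335090200111786
rotvec [ 0.001 -0.003 -0.01 ] shift cm [-21.67   -7.73    0.435]
```

View pics/w3.png

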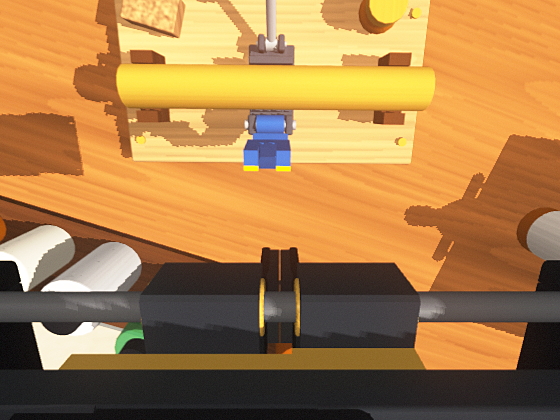

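```bash
python3 - <<'E'
import cv2
i=cv2.imread('pics/w3.png')
cv2.imwrite('pics/w3a.png',cv2.resize(i[0:185,110:440],None,fx=2.4,fy=2.4,interpolation=cv2.INTER_CUBIC))
cv2.imwrite('pics/w3b.png',cv2.resize(i[60:180,200:340],None,fx=5,fy=5,interpolation=cv2.INTER_CUBIC))
E
```

```text
(no output)
```

View pics/w3a.png

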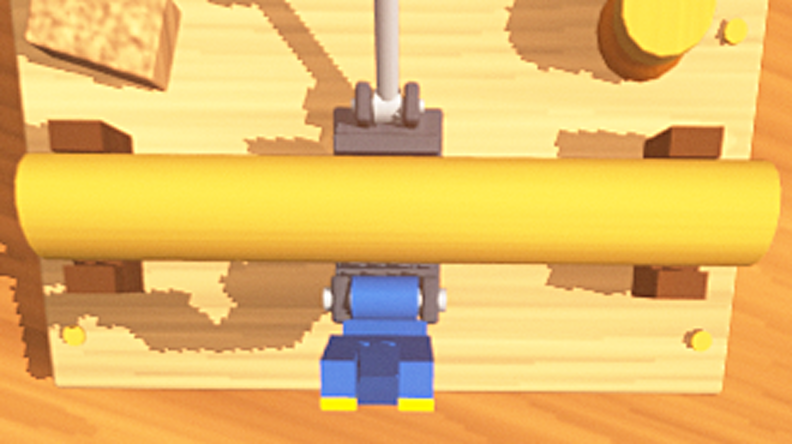

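View pics/w3b.png

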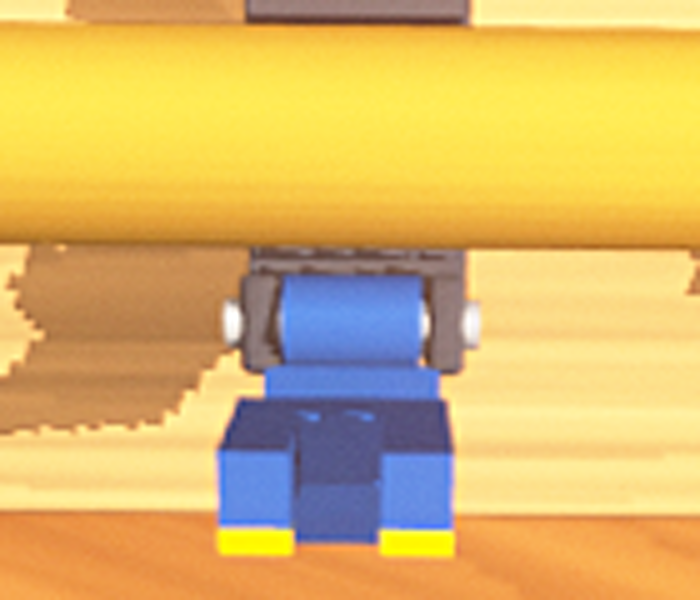

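```bash
python3 - <<'E'
from h import *
from scipy.optimize import least_squares
import pickle
c=pickle.load(open('w3.pkl','rb'))
b=lambda x,y:((x+.5)/5+200-.5,(y+.5)/5+60-.5)
L=onz(c,*b(472,325),75);Rr=onz(c,*b(233,325),75);print('hinge pins',L,Rr,(L+Rr)/2,'yaw',np.degrees(np.arctan2(-(L-Rr)[0],(L-Rr)[1])),np.linalg.norm(L-Rr))
a2=lambda x,y:((x+.5)/2.4+110-.5,(y+.5)/2.4-.5)
tc=[onz(c,*a2(x,y),75) for x,y in [(20,205),(778,213)]]; print('tube ends',tc,np.linalg.norm(tc[0]-tc[1]),(tc[0]+tc[1])/2, 'yaw',np.degrees(np.arctan2(-(tc[1]-tc[0])[0],(tc[1]-tc[0])[1])))
for p in [(55,386),(722,391)]: print('board far corners',onz(c,*a2(*p),25))
yaw=np.radians(18.1);ex=np.array([np.cos(yaw),np.sin(yaw),0]);ey=np.array([-ex[1],ex[0],0])
H=(L+Rr)/2
print('tube axis x_j from hinge', [(t-H)@ex for t in tc])
mid=[(352,25),(352,247)]
for p in mid: 
    o,d=ray(c,*b(*p)); 
    ang=np.arctan2(d[2],d@ex); 
    # distance of tube axis (hinge-36ex, z75) from ray in x-z plane
    q=H-36*ex-o; print('ray-axis dist',(q@ex)*np.sin(ang)-q[2]*np.cos(ang))
def res(v):
    a,=v; r=[]
    for row,z,x in [(452,1,-103),(555,17,-103),(530,13,-103)]:
        X=H+ex*(x*np.cos(a)+z*np.sin(a))+np.array([0,0,1])*(-x*np.sin(a)+z*np.cos(a))
        r.append(proj(c,X)[1]-b(336,row)[1])
    return r
s=least_squares(res,[1.6]);print('a',s.x,s.fun)
E
```

```text
hinge pins [609.111  80.435  75.   ] [624.969  33.538  75.   ] [617.04   56.986  75.   ] yaw 18.68244088839494 49.50607462339765
tube ends [array([629.491, -99.508,  75.   ]), array([530.815, 202.076,  75.   ])] 317.3164588197102 [580.153  51.284  75.   ] yaw 18.11764880688713
board far corners [712.645 -88.891  25.   ]
board far corners [606.684 232.438  25.   ]
tube axis x_j from hinge [np.float64(-36.78428147564442), np.float64(-36.88202439602785)]
ray-axis dist -21.16956364699941
ray-axis dist 20.55479180579085
a [1.713] [ 0.17  -0.101 -0.085]
```

```bash
cat >> h.py <<'E'
EX=np.array([.9505,.3107,0]);EY=np.array([-.3107,.9505,0]);H=np.array([617.,57.,75.])
def rel():
    p,r,o=tool(); d=p-H; f=np.array(o['wrist_force'])
    print('t %.2f'%o['time_s'],'TCP rel hinge: x %.1f y %.1f tip z %.1f (abs tip %.1f)'%(d@EX,d@EY,d[2]-25,p[2]-25),'F along ex %.1f ey %.1f z %.1f'%(f@EX,f@EY,f[2]),'w %.3f'%o['grip_width'],'M',o['moment'])
E
python3 -m handwheel '[{"rx":0,"ry":0,"rz":-0.01,"tx":0.2,"ty":-0.7,"tz":-2.9,"fingers":1},{"rx":0,"ry":0,"rz":0,"tx":0,"ty":0,"tz":-3,"fingers":1},{"rx":0,"ry":0,"rz":0,"tx":0,"ty":0,"tz":-3,"fingers":1},{"rx":0,"ry":0,"rz":0,"tx":0,"ty":0,"tz":-3,"fingers":1},{"rx":0,"ry":0,"rz":0,"tx":0,"ty":0,"tz":-3,"fingers":1},{"rx":0,"ry":0,"rz":0,"tx":0,"ty":0,"tz":0,"fingers":1},{"rx":0,"ry":0,"rz":0,"tx":0,"ty":0,"tz":0,"fingers":1},{"rx":0,"ry":0,"rz":0,"tx":0,"ty":0,"tz":0,"fingers":1}]'; python3 -c "
from h import *
rel(); need([0,0,0],18.1)"
```

```text
time_s: 3.6
tool_pos: [679.6, 75.8, 151.7]
eef_rot: [0.7, -0.11, 0.697, 0.11]
wrist_force: [0.3, 0.0, 1.2]
grip_width: 0.005
t 3.60 TCP rel hinge: x 65.3 y -1.5 tip z 51.7 (abs tip 126.7) F along ex 0.3 ey -0.1 z 1.2 w 0.005 M [0.015 0.014 0.008]
t 3.6 pos [679.576  75.849 151.677] F [0.32  0.047 1.191] w 0.005028621448304419
rotvec [-0.001  0.004  0.004] shift cm [-67.958  -7.585 -15.168]
```

```bash
python3 -m handwheel '[{"rx":0,"ry":0,"rz":0,"tx":-0.52,"ty":-0.15,"tz":-0.2,"fingers":1},{"rx":0,"ry":0,"rz":0,"tx":-0.52,"ty":-0.15,"tz":-0.2,"fingers":1},{"rx":0,"ry":0,"rz":0,"tx":-0.52,"ty":-0.15,"tz":0,"fingers":1},{"rx":0,"ry":0,"rz":0,"tx":-0.52,"ty":-0.17,"tz":0,"fingers":1},{"rx":0,"ry":0,"rz":0,"tx":-0.52,"ty":-0.17,"tz":0,"fingers":1},{"rx":0,"ry":0,"rz":0,"tx":-0.52,"ty":-0.17,"tz":0,"fingers":1}]'; python3 -c "
from h import *
rel();cap('wrist','w4');cap('scene','s4')
i=cv2.imread('pics/s4.png')[150:330,180:420]; cv2.imwrite('pics/s4z.png',cv2.resize(i,None,fx=3.3,fy=3.3,interpolation=cv2.INTER_CUBIC))"
```

```text
time_s: 4.1
tool_pos: [654.7, 68.4, 150.3]
eef_rot: [0.706, -0.11, 0.691, 0.111]
wrist_force: [13.4, 3.6, 11.1]
grip_width: 0.008
t 4.10 TCP rel hinge: x 39.4 y -0.9 tip z 50.3 (abs tip 125.3) F along ex 13.8 ey -0.7 z 11.1 w 0.008 M [ 0.951 -2.914 -0.013]
```

View pics/w4.png

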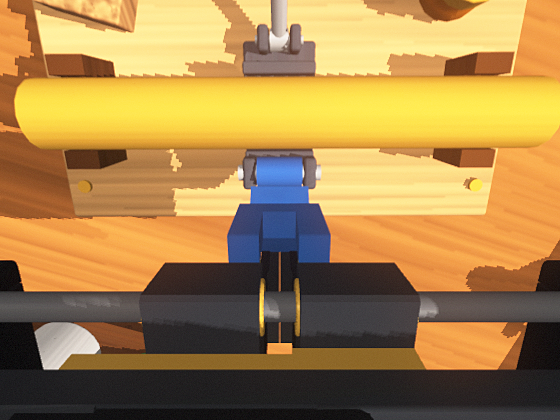

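View pics/s4z.png

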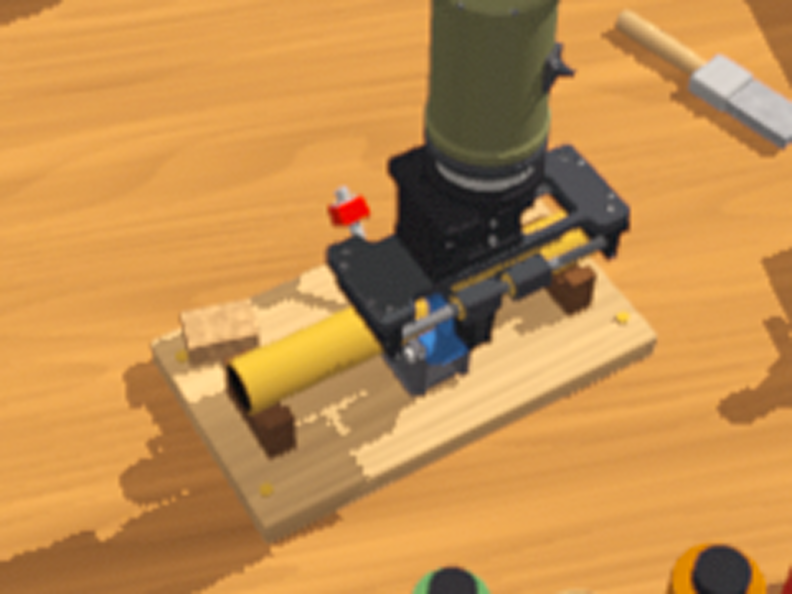

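```bash
python3 -m handwheel '[{"rx":0,"ry":0,"rz":0,"tx":0,"ty":0,"tz":0.5,"fingers":1},{"rx":0,"ry":0,"rz":0,"tx":0,"ty":0,"tz":0.5,"fingers":1},{"rx":0,"ry":0,"rz":0,"tx":-0.19,"ty":-0.06,"tz":0.2,"fingers":1},{"rx":0,"ry":0,"rz":0,"tx":-0.19,"ty":-0.06,"tz":0.1,"fingers":1}]'; python3 -c "
from h import *
rel()"
```

```text
time_s: 4.53
tool_pos: [645.5, 65.6, 159.5]
eef_rot: [0.7, -0.11, 0.697, 0.11]
wrist_force: [6.2, 1.5, 1.2]
grip_width: 0.004
t 4.53 TCP rel hinge: x 29.8 y -0.7 tip z 59.5 (abs tip 134.5) F along ex 6.3 ey -0.5 z 1.2 w 0.004 M [ 0.539 -1.406  0.009]
```

```bash
python3 -m handwheel '[{"rx":0,"ry":0,"rz":0,"tx":-0.38,"ty":-0.12,"tz":-0.2,"fingers":1},{"rx":0,"ry":0,"rz":0,"tx":-0.38,"ty":-0.12,"tz":-0.2,"fingers":1},{"rx":0,"ry":0,"rz":0,"tx":-0.38,"ty":-0.12,"tz":-0.2,"fingers":1},{"rx":0,"ry":0,"rz":0,"tx":-0.38,"ty":-0.12,"tz":0,"fingers":1}]'; python3 -c "
from h import *
rel()"
```

```text
time_s: 4.87
tool_pos: [637.7, 63.1, 160.8]
eef_rot: [0.707, -0.11, 0.69, 0.111]
wrist_force: [10.4, 4.7, 25.6]
grip_width: 0.004
t 4.87 TCP rel hinge: x 21.6 y -0.6 tip z 60.8 (abs tip 135.8) F along ex 11.3 ey 1.2 z 25.6 w 0.004 M [ 1.195 -2.297 -0.011]
```

```bash
python3 -m handwheel '[{"rx":0,"ry":0,"rz":0,"tx":0,"ty":0,"tz":1.0,"fingers":1},{"rx":0,"ry":0,"rz":0,"tx":0,"ty":0,"tz":0.7,"fingers":1},{"rx":0,"ry":0,"rz":0,"tx":0,"ty":0,"tz":0,"fingers":1}]'; python3 -c "
from h import *
rel();cap('wrist','w5');cap('scene','s5')
i=cv2.imread('pics/s5.png')[150:330,180:420]; cv2.imwrite('pics/s5z.png',cv2.resize(i,None,fx=3.3,fy=3.3,interpolation=cv2.INTER_CUBIC))"
```

```text
time_s: 5.12
tool_pos: [628.1, 59.6, 169.6]
eef_rot: [0.698, -0.11, 0.699, 0.11]
wrist_force: [-0.3, 0.3, 0.1]
grip_width: 0.003
t 5.12 TCP rel hinge: x 11.3 y -1.0 tip z 69.6 (abs tip 144.6) F along ex -0.2 ey 0.4 z 0.1 w 0.003 M [ 0.044 -0.027  0.032]
```

View pics/w5.png

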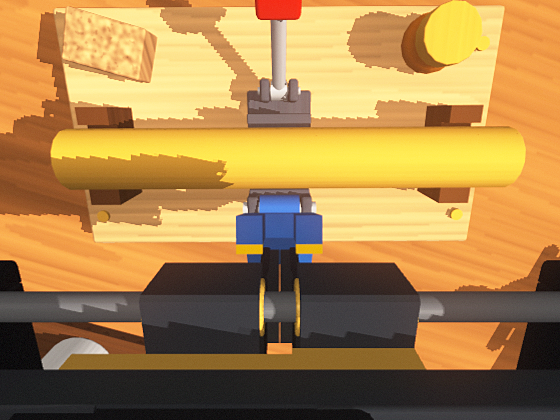

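View pics/s5z.png

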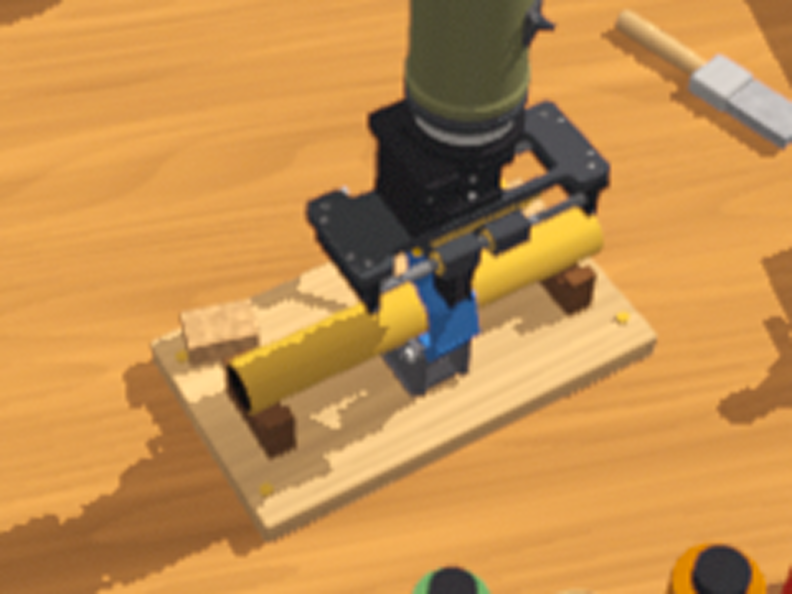

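```bash
python3 -m handwheel '[{"rx":0,"ry":0,"rz":0,"tx":-0.47,"ty":-0.14,"tz":0,"fingers":1},{"rx":0,"ry":0,"rz":0,"tx":-0.47,"ty":-0.14,"tz":0,"fingers":1},{"rx":0,"ry":0,"rz":0,"tx":-0.47,"ty":-0.15,"tz":0,"fingers":1},{"rx":0,"ry":0,"rz":0,"tx":-0.47,"ty":-0.15,"tz":0,"fingers":1}]'; python3 -c "
from h import *
rel();cap('wrist','w6')"
```

```text
time_s: 5.55
tool_pos: [609.9, 54.5, 168.5]
eef_rot: [0.699, -0.11, 0.698, 0.11]
wrist_force: [4.8, 1.2, -0.8]
grip_width: 0.001
t 5.55 TCP rel hinge: x -7.6 y -0.1 tip z 68.5 (abs tip 143.5) F along ex 5.0 ey -0.3 z -0.8 w 0.001 M [ 0.295 -1.126  0.02 ]
```

View pics/w6.png

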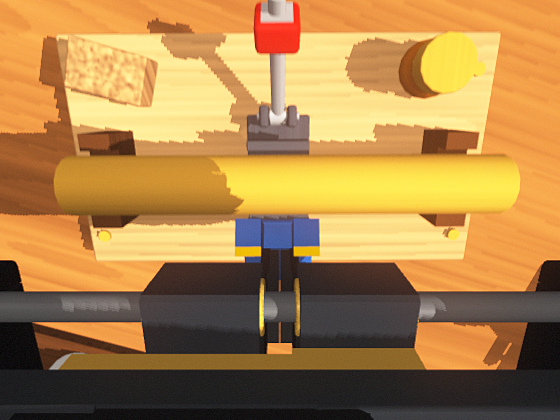

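```bash
python3 -m handwheel '[{"rx":0,"ry":0,"rz":0,"tx":-0.47,"ty":-0.15,"tz":0,"fingers":1},{"rx":0,"ry":0,"rz":0,"tx":-0.47,"ty":-0.15,"tz":0,"fingers":1},{"rx":0,"ry":0,"rz":0,"tx":-0.47,"ty":-0.15,"tz":0,"fingers":1},{"rx":0,"ry":0,"rz":0,"tx":-0.47,"ty":-0.15,"tz":-0.1,"fingers":1},{"rx":0,"ry":0,"rz":0,"tx":-0.47,"ty":-0.15,"tz":-0.1,"fingers":1}]'; python3 -c "
from h import *
rel();cap('wrist','w7')"
```

```text
time_s: 6.02
tool_pos: [585.9, 46.9, 166.4]
eef_rot: [0.699, -0.11, 0.698, 0.11]
wrist_force: [4.2, 1.6, -0.2]
grip_width: 0.005
t 6.02 TCP rel hinge: x -32.7 y 0.1 tip z 66.4 (abs tip 141.4) F along ex 4.5 ey 0.2 z -0.2 w 0.005 M [ 0.388 -0.835 -0.001]
```

View pics/w7.png

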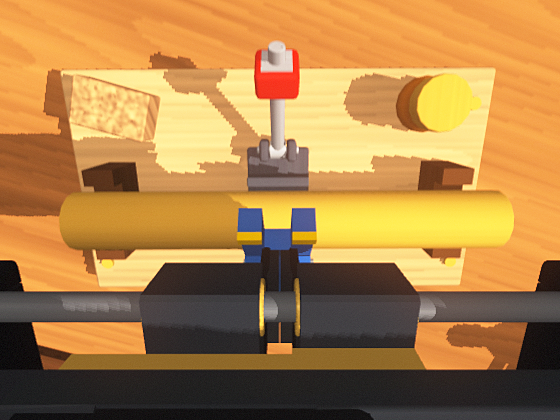

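```bash
python3 -m handwheel '[{"rx":0,"ry":0,"rz":0,"tx":-0.4,"ty":-0.13,"tz":-0.25,"fingers":1},{"rx":0,"ry":0,"rz":0,"tx":-0.4,"ty":-0.13,"tz":-0.25,"fingers":1},{"rx":0,"ry":0,"rz":0,"tx":-0.4,"ty":-0.13,"tz":-0.25,"fingers":1},{"rx":0,"ry":0,"rz":0,"tx":-0.4,"ty":-0.13,"tz":-0.25,"fingers":1},{"rx":0,"ry":0,"rz":0,"tx":-0.24,"ty":-0.08,"tz":-0.33,"fingers":1}]'; python3 -c "
from h import *
rel();cap('wrist','w8')"
```

```text
time_s: 6.48
tool_pos: [567.1, 40.6, 153.1]
eef_rot: [0.698, -0.11, 0.699, 0.11]
wrist_force: [2.0, 1.8, 2.2]
grip_width: 0.004
t 6.48 TCP rel hinge: x -52.5 y -0.1 tip z 53.1 (abs tip 128.1) F along ex 2.5 ey 1.1 z 2.2 w 0.004 M [ 0.28  -0.364 -0.059]
```

View pics/w8.png

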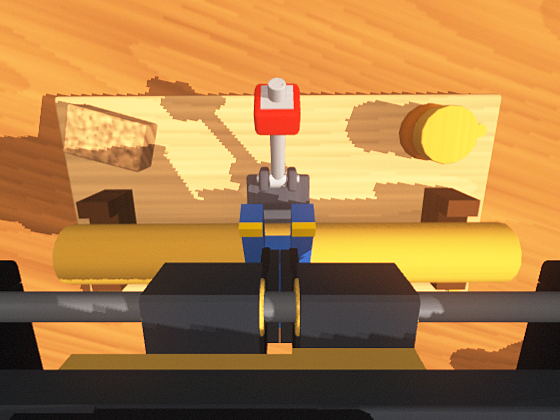

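```bash
python3 -m handwheel '[{"rx":0,"ry":0,"rz":0,"tx":-0.22,"ty":-0.08,"tz":-0.35,"fingers":1},{"rx":0,"ry":0,"rz":0,"tx":-0.22,"ty":-0.08,"tz":-0.35,"fingers":1},{"rx":0,"ry":0,"rz":0,"tx":-0.2,"ty":-0.07,"tz":-0.35,"fingers":1}]'; python3 -c "
from h import *
rel();cap('wrist','w9')"
```

```text
time_s: 6.78
tool_pos: [560.3, 38.2, 142.6]
eef_rot: [0.698, -0.11, 0.699, 0.11]
wrist_force: [-3.1, 0.2, 8.7]
grip_width: 0.01
t 6.78 TCP rel hinge: x -59.7 y -0.2 tip z 42.6 (abs tip 117.6) F along ex -2.9 ey 1.2 z 8.7 w 0.010 M [0.144 0.887 0.003]
```

View pics/w9.png

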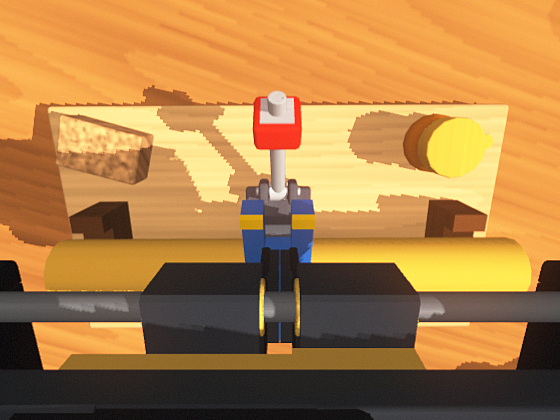

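```bash
python3 -m handwheel '[{"rx":0,"ry":0,"rz":0,"tx":0,"ty":0,"tz":1.2,"fingers":1},{"rx":0,"ry":0,"rz":0,"tx":0,"ty":0,"tz":1.2,"fingers":1},{"rx":0,"ry":0,"rz":0,"tx":1.8,"ty":0.6,"tz":0.2,"fingers":1},{"rx":0,"ry":0,"rz":0,"tx":1.6,"ty":0.54,"tz":0,"fingers":1},{"rx":0,"ry":0,"rz":0,"tx":0,"ty":0,"tz":-0.8,"fingers":1},{"rx":0,"ry":0,"rz":0,"tx":0,"ty":0,"tz":-0.6,"fingers":1},{"rx":0,"ry":0,"rz":0,"tx":0,"ty":0,"tz":-0.4,"fingers":1}]'; python3 -c "
from h import *
rel();cap('wrist','w10');cap('scene','s10')
i=cv2.imread('pics/s10.png')[150:330,180:420]; cv2.imwrite('pics/s10z.png',cv2.resize(i,None,fx=3.3,fy=3.3,interpolation=cv2.INTER_CUBIC))"
```

```text
time_s: 7.42
tool_pos: [594.2, 49.4, 149.6]
eef_rot: [0.698, -0.11, 0.7, 0.11]
wrist_force: [0.1, 0.5, 0.0]
grip_width: 0.002
t 7.42 TCP rel hinge: x -24.0 y -0.2 tip z 49.6 (abs tip 124.6) F along ex 0.3 ey 0.4 z 0.0 w 0.002 M [ 0.066  0.02  -0.036]
```

View pics/s10z.png

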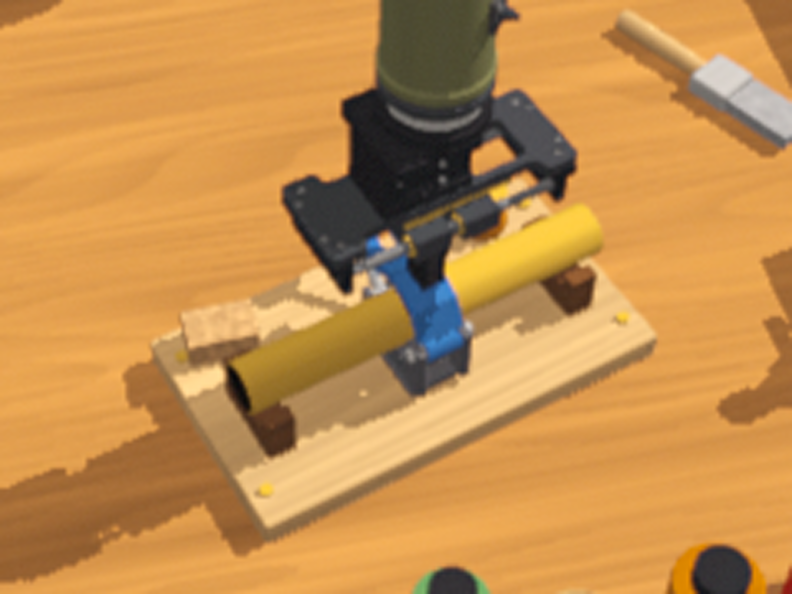

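```bash
python3 -m handwheel '[{"rx":0,"ry":0,"rz":0,"tx":-0.2,"ty":-0.06,"tz":-0.3,"fingers":1},{"rx":0,"ry":0,"rz":0,"tx":-0.2,"ty":-0.06,"tz":-0.3,"fingers":1},{"rx":0,"ry":0,"rz":0,"tx":-0.2,"ty":-0.06,"tz":-0.3,"fingers":1}]'; python3 -c "
from h import *
rel()"
```

```text
time_s: 7.77
tool_pos: [589.6, 47.9, 143.1]
eef_rot: [0.699, -0.11, 0.698, 0.11]
wrist_force: [-3.6, -0.1, 10.1]
grip_width: 0.008
t 7.77 TCP rel hinge: x -28.8 y -0.2 tip z 43.1 (abs tip 118.1) F along ex -3.4 ey 1.0 z 10.1 w 0.008 M [-0.162  0.9    0.005]
```

```bash
python3 -m handwheel '[{"rx":0,"ry":0,"rz":0,"tx":-0.2,"ty":-0.06,"tz":-0.25,"fingers":1},{"rx":0,"ry":0,"rz":0,"tx":-0.15,"ty":-0.05,"tz":-0.25,"fingers":1},{"rx":0,"ry":0,"rz":0,"tx":-0.1,"ty":-0.03,"tz":-0.2,"fingers":1}]'; python3 -c "
from h import *
rel()"
```

```text
time_s: 8.02
tool_pos: [583.8, 45.9, 136.2]
eef_rot: [0.698, -0.11, 0.699, 0.11]
wrist_force: [-5.7, -1.9, 10.6]
grip_width: 0.004
t 8.02 TCP rel hinge: x -35.0 y -0.2 tip z 36.2 (abs tip 111.2) F along ex -6.0 ey -0.1 z 10.6 w 0.004 M [-0.332  1.487  0.018]
```

```bash
python3 -m handwheel '[{"rx":0,"ry":0,"rz":0,"tx":0,"ty":0,"tz":-0.2,"fingers":1},{"rx":0,"ry":0,"rz":0,"tx":0,"ty":0,"tz":-0.2,"fingers":1},{"rx":0,"ry":0,"rz":0,"tx":0,"ty":0,"tz":-0.1,"fingers":1}]'; python3 -c "
from h import *
rel()"
```

```text
time_s: 8.27
tool_pos: [583.0, 45.4, 130.8]
eef_rot: [0.697, -0.11, 0.7, 0.11]
wrist_force: [-8.6, -2.9, 12.1]
grip_width: 0.006
t 8.27 TCP rel hinge: x -35.9 y -0.5 tip z 30.8 (abs tip 105.8) F along ex -9.0 ey -0.1 z 12.1 w 0.006 M [-0.569  2.108  0.018]
```

```bash
python3 -m handwheel '[{"rx":0,"ry":0,"rz":0,"tx":-0.2,"ty":-0.06,"tz":-0.1,"fingers":1},{"rx":0,"ry":0,"rz":0,"tx":0,"ty":0,"tz":-0.1,"fingers":1},{"rx":0,"ry":0,"rz":0,"tx":0,"ty":0,"tz":0,"fingers":1}]'; python3 -c "
from h import *
rel()"; python3 -m handwheel '[{"rx":0,"ry":0,"rz":0,"tx":0,"ty":0,"tz":-0.1,"fingers":1},{"rx":0,"ry":0,"rz":0,"tx":0,"ty":0,"tz":0,"fingers":1}]'; python3 -c "
from h import *
rel()"
```

```text
time_s: 8.52
tool_pos: [582.5, 45.2, 130.3]
eef_rot: [0.698, -0.109, 0.699, 0.11]
wrist_force: [-7.4, -1.4, 15.0]
grip_width: 0.001
t 8.52 TCP rel hinge: x -36.5 y -0.5 tip z 30.3 (abs tip 105.3) F along ex -7.5 ey 1.0 z 15.0 w 0.001 M [-0.308  1.604  0.008]
time_s: 8.68
tool_pos: [582.5, 45.2, 130.2]
eef_rot: [0.698, -0.109, 0.699, 0.11]
wrist_force: [-9.5, -1.5, 20.9]
grip_width: 0.005
t 8.68 TCP rel hinge: x -36.4 y -0.5 tip z 30.2 (abs tip 105.2) F along ex -9.5 ey 1.5 z 20.9 w 0.005 M [-0.397  2.075  0.02 ]
```

```bash
python3 -m handwheel '[{"rx":0,"ry":0,"rz":0,"tx":0,"ty":0,"tz":1,"fingers":1},{"rx":0,"ry":0,"rz":0,"tx":0,"ty":0,"tz":3,"fingers":1},{"rx":0,"ry":0,"rz":0,"tx":0,"ty":0,"tz":3,"fingers":1},{"rx":0,"ry":0,"rz":0,"tx":0,"ty":0,"tz":3,"fingers":1},{"rx":0,"ry":0,"rz":0,"tx":2.8,"ty":0.95,"tz":3,"fingers":1},{"rx":0,"ry":0,"rz":0,"tx":2.8,"ty":0.95,"tz":2,"fingers":1},{"rx":0,"ry":0,"rz":0,"tx":0,"ty":0,"tz":0,"fingers":1},{"rx":0,"ry":0,"rz":0,"tx":0,"ty":0,"tz":0,"fingers":1}]'; python3 -c "
from h import *
import pickle
rel();c=cap('wrist','w11');pickle.dump({k:np.array(v) for k,v in c.items()},open('w11.pkl','wb'));cap('scene','s11')
i=cv2.imread('pics/w11.png')[0:260,180:390]; cv2.imwrite('pics/w11z.png',cv2.resize(i,None,fx=2.3,fy=2.3,interpolation=cv2.INTER_CUBIC))
i=cv2.imread('pics/s11.png')[170:290,220:380]; cv2.imwrite('pics/s11z.png',cv2.resize(i,None,fx=4.9,fy=4.9,interpolation=cv2.INTER_CUBIC))"
```

```text
time_s: 9.35
tool_pos: [639.9, 65.8, 277.3]
eef_rot: [0.699, -0.11, 0.698, 0.11]
wrist_force: [-0.6, -0.0, -1.3]
grip_width: 0.01
t 9.35 TCP rel hinge: x 24.5 y 1.2 tip z 177.3 (abs tip 252.3) F along ex -0.6 ey 0.2 z -1.3 w 0.010 M [-0.051  0.005  0.03 ]
```

View pics/w11z.png

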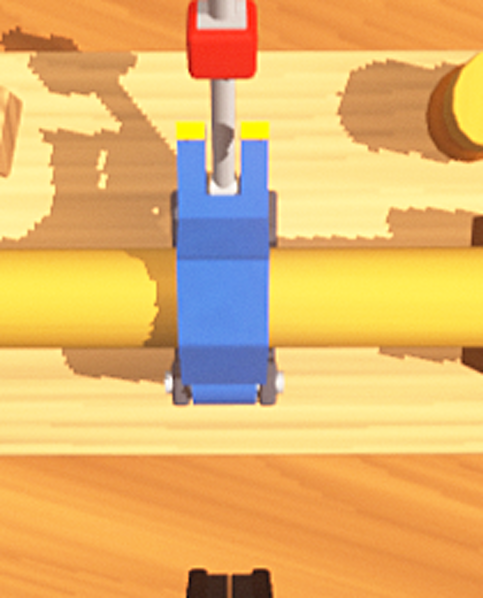

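View pics/s11z.png

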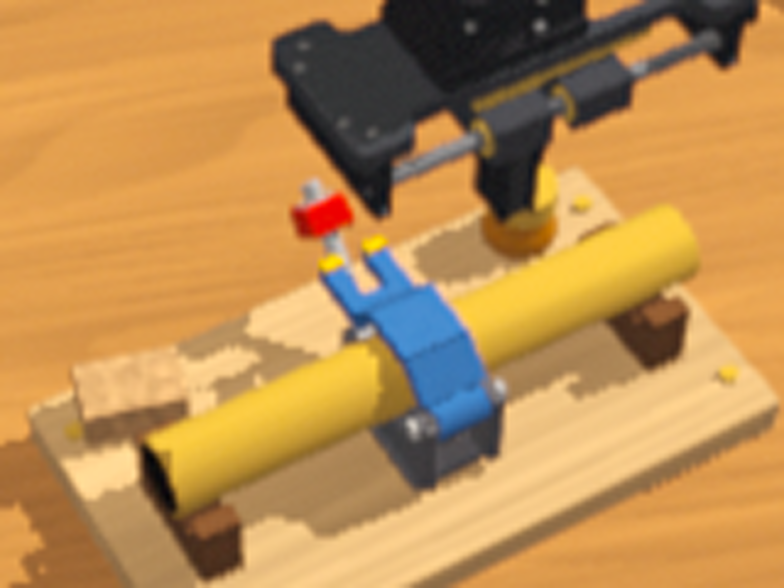

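```bash
python3 - <<'E'
from h import *
import pickle
c=pickle.load(open('w11.pkl','rb'))
z=lambda x,y:np.array(((x+.5)/2.3+180-.5,(y+.5)/2.3-.5))
for nm,xc,zc,p in [('lip far top',-103,17,(223,122)),('lip near top',-97,17,(223,139)),('crown far edge',-52,30,(223,217)),('crown near edge',-20,30,(223,345))]:
    for a in (0,.05,.1):
        X=H+EX*(xc*np.cos(a)+zc*np.sin(a))+np.array([0,0,-xc*np.sin(a)+zc*np.cos(a)])
        print(nm,a,proj(c,X)-z(*p))
# pins
print([onz(c,*z(*p),75) for p in [(170,382),(279,382)]], np.mean([onz(c,*z(*p),75) for p in [(170,382),(279,382)]],0))
# bolt pivot & collar / bolt tip in plane y_j of H
pv=H-82*EX; pv[2]=40
for nm,p in [('collar upper-inner edge?',(222,54)),('collar bottom inner edge',(222,78)),]:
    o,d=ray(c,*z(*p)); # plane EY
    t=((H-o)@EY)/(d@EY) if abs(d@EY)>1e-6 else None
    print(nm,proj(c,pv),z(*p))
for th in (.7,.75,.8,.85,.9):
  for L in (59,62):
    ax=np.array([-np.sin(th)*EX[0],-np.sin(th)*EX[1],np.cos(th)]);n=EX*np.cos(th)+np.array([0,0,np.sin(th)])
    print(th,L,'bottom-inner',proj(c,pv+ax*L+13*n)-z(222,78),'top-inner',proj(c,pv+ax*(L+18)+13*n)-z(222,30))
E
```

```text
lip far top 0 [-0.505  0.347]
lip far top 0.05 [-0.553  0.598]
lip far top 0.1 [-0.6    1.193]
lip near top 0 [-0.47   0.338]
lip near top 0.05 [-0.514  0.745]
lip near top 0.1 [-0.558  1.474]
crown far edge 0 [-0.344 19.256]
crown far edge 0.05 [-0.36  21.117]
crown far edge 0.1 [-0.375 23.151]
crown near edge 0 [-0.169 -0.088]
crown near edge 0.05 [-0.17   1.708]
crown near edge 0.1 [-0.169  3.55 ]
[array([623.959,  34.325,  75.   ]), array([609.026,  80.39 ,  75.   ])] [616.492  57.358  75.   ]
collar upper-inner edge? [276.725  83.185] [276.239  23.196]
collar bottom inner edge [276.725  83.185] [276.239  33.63 ]
0.7 59 bottom-inner [-0.127 10.343] top-inner [-0.356 12.493]
0.7 62 bottom-inner [-0.164  7.371] top-inner [-0.397  9.152]
0.75 59 bottom-inner [-0.127  7.344] top-inner [-0.353  8.63 ]
0.75 62 bottom-inner [-0.163  4.232] top-inner [-0.393  5.141]
0.8 59 bottom-inner [-0.126  4.487] top-inner [-0.347  4.993]
0.8 62 bottom-inner [-0.161  1.246] top-inner [-0.386  1.373]
0.85 59 bottom-inner [-0.122  1.781] top-inner [-0.338  1.596]
0.85 62 bottom-inner [-0.156 -1.575] top-inner [-0.377 -2.139]
0.9 59 bottom-inner [-0.116 -0.765] top-inner [-0.327 -1.549]
0.9 62 bottom-inner [-0.15  -4.222] top-inner [-0.365 -5.382]
```

```bash
python3 -m handwheel '[{"rx":0,"ry":0,"rz":0,"tx":-3.7,"ty":-1.22,"tz":0,"fingers":1},{"rx":0,"ry":0,"rz":0,"tx":-3.7,"ty":-1.22,"tz":0,"fingers":1},{"rx":0,"ry":0,"rz":0,"tx":-3.7,"ty":-1.22,"tz":0,"fingers":1},{"rx":0,"ry":0,"rz":0,"tx":-3.7,"ty":-1.22,"tz":0,"fingers":1},{"rx":0,"ry":0,"rz":0,"tx":-3.7,"ty":-1.22,"tz":0,"fingers":1},{"rx":0,"ry":0,"rz":0,"tx":0,"ty":0,"tz":-2,"fingers":1},{"rx":0,"ry":0,"rz":0,"tx":0,"ty":0,"tz":-3.5,"fingers":1},{"rx":0,"ry":0,"rz":0,"tx":0,"ty":0,"tz":-3.5,"fingers":1},{"rx":0,"ry":0,"rz":0,"tx":0,"ty":0,"tz":0,"fingers":1},{"rx":0,"ry":0,"rz":0,"tx":0,"ty":0,"tz":0,"fingers":1}]'; python3 -c "
from h import *
rel();need([0,0,0],18.1);cap('top','t12');cap('scene','s12')
i=cv2.imread('pics/s12.png')[130:290,200:410]; cv2.imwrite('pics/s12z.png',cv2.resize(i,None,fx=3.8,fy=3.7,interpolation=cv2.INTER_CUBIC))"
```

```text
time_s: 10.28
tool_pos: [451.3, 3.6, 184.9]
eef_rot: [0.697, -0.11, 0.7, 0.11]
wrist_force: [0.7, -0.5, 0.9]
grip_width: 0.006
t 10.28 TCP rel hinge: x -174.1 y 0.7 tip z 84.9 (abs tip 159.9) F along ex 0.5 ey -0.7 z 0.9 w 0.006 M [ 0.042 -0.021 -0.021]
t 10.2833 pos [451.301   3.603 184.943] F [ 0.711 -0.472  0.862] w 0.005896466191264353
rotvec [ 0.001 -0.005  0.004] shift cm [-45.13   -0.36  -18.494]
```

View pics/s12z.png

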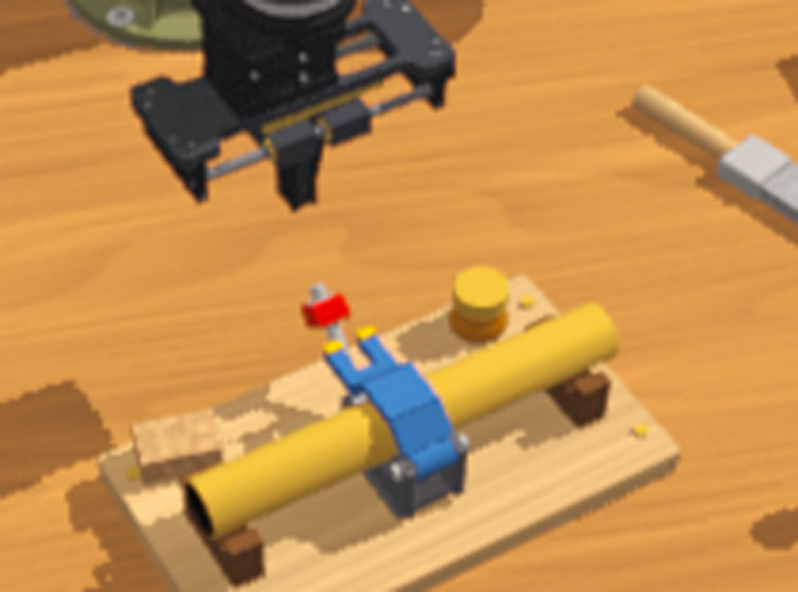

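```bash
python3 -m handwheel '[{"rx":0,"ry":0,"rz":0,"tx":0,"ty":0,"tz":-3,"fingers":1},{"rx":0,"ry":0,"rz":0,"tx":0,"ty":0,"tz":-3,"fingers":1},{"rx":0,"ry":0,"rz":0,"tx":0,"ty":0,"tz":-2,"fingers":1},{"rx":0,"ry":0,"rz":0,"tx":0.48,"ty":0.14,"tz":0,"fingers":1},{"rx":0,"ry":0,"rz":0,"tx":0.48,"ty":0.14,"tz":0,"fingers":1},{"rx":0,"ry":0,"rz":0,"tx":0.48,"ty":0.15,"tz":0,"fingers":1},{"rx":0,"ry":0,"rz":0,"tx":0.38,"ty":0.12,"tz":0.2,"fingers":1}]'; python3 -c "
from h import *
rel()"
```

```text
time_s: 10.97
tool_pos: [471.4, 9.1, 109.9]
eef_rot: [0.697, -0.11, 0.7, 0.11]
wrist_force: [-8.5, -3.1, 5.7]
grip_width: 0.002
t 10.97 TCP rel hinge: x -153.3 y -0.3 tip z 9.9 (abs tip 84.9) F along ex -9.0 ey -0.3 z 5.7 w 0.002 M [-0.522  1.987 -0.009]
```

```bash
python3 -m handwheel '[{"rx":0,"ry":0,"rz":0,"tx":0,"ty":0,"tz":0.8,"fingers":1},{"rx":0,"ry":0,"rz":0,"tx":0,"ty":0,"tz":0,"fingers":1}]'; python3 -c "
from h import *
rel();cap('scene','s13');cap('wrist','w13')
i=cv2.imread('pics/s13.png')[150:270,220:380]; cv2.imwrite('pics/s13z.png',cv2.resize(i,None,fx=4.9,fy=4.9,interpolation=cv2.INTER_CUBIC))"
```

```text
time_s: 11.13
tool_pos: [473.9, 9.9, 119.2]
eef_rot: [0.7, -0.11, 0.697, 0.11]
wrist_force: [-3.1, -0.4, 3.5]
grip_width: 0.008
t 11.13 TCP rel hinge: x -150.6 y -0.3 tip z 19.2 (abs tip 94.2) F along ex -3.1 ey 0.6 z 3.5 w 0.008 M [-0.109  0.703  0.015]
```

View pics/s13z.png

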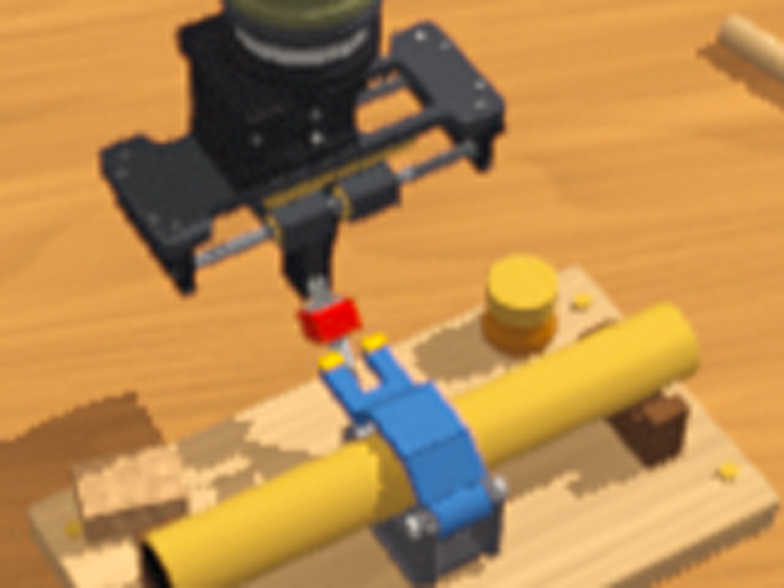

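View pics/w13.png

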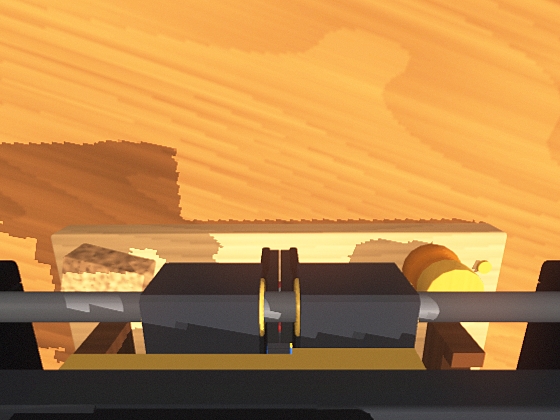

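```bash
python3 -m handwheel '[{"rx":0,"ry":0,"rz":0,"tx":0.2,"ty":0.07,"tz":0.5,"fingers":1},{"rx":0,"ry":0,"rz":0,"tx":0.4,"ty":0.13,"tz":0.4,"fingers":1},{"rx":0,"ry":0,"rz":0,"tx":0.5,"ty":0.16,"tz":0.4,"fingers":1}]'; python3 -c "
from h import *
rel()"
```

```text
time_s: 11.48
tool_pos: [483.2, 13.4, 130.0]
eef_rot: [0.699, -0.11, 0.698, 0.11]
wrist_force: [-2.1, -0.5, -1.2]
grip_width: 0.005
t 11.48 TCP rel hinge: x -140.7 y 0.1 tip z 30.0 (abs tip 105.0) F along ex -2.1 ey 0.2 z -1.2 w 0.005 M [-0.046  0.373  0.008]
```

```bash
python3 -m handwheel '[{"rx":0,"ry":0,"rz":0,"tx":0.43,"ty":0.14,"tz":0.33,"fingers":1},{"rx":0,"ry":0,"rz":0,"tx":0.43,"ty":0.14,"tz":0.3,"fingers":1},{"rx":0,"ry":0,"rz":0,"tx":0.43,"ty":0.14,"tz":0.28,"fingers":1},{"rx":0,"ry":0,"rz":0,"tx":0.43,"ty":0.14,"tz":0.22,"fingers":1}]'; python3 -c "
from h import *
rel();cap('scene','s14')
i=cv2.imread('pics/s14.png')[150:270,220:380]; cv2.imwrite('pics/s14z.png',cv2.resize(i,None,fx=4.9,fy=4.9,interpolation=cv2.INTER_CUBIC))"
```

```text
time_s: 11.82
tool_pos: [500.7, 19.1, 141.0]
eef_rot: [0.699, -0.11, 0.698, 0.11]
wrist_force: [-1.0, -0.3, -1.0]
grip_width: 0.005
t 11.82 TCP rel hinge: x -122.3 y 0.1 tip z 41.0 (abs tip 116.0) F along ex -1.0 ey 0.1 z -1.0 w 0.005 M [-0.061  0.303 -0.017]
```

View pics/s14z.png

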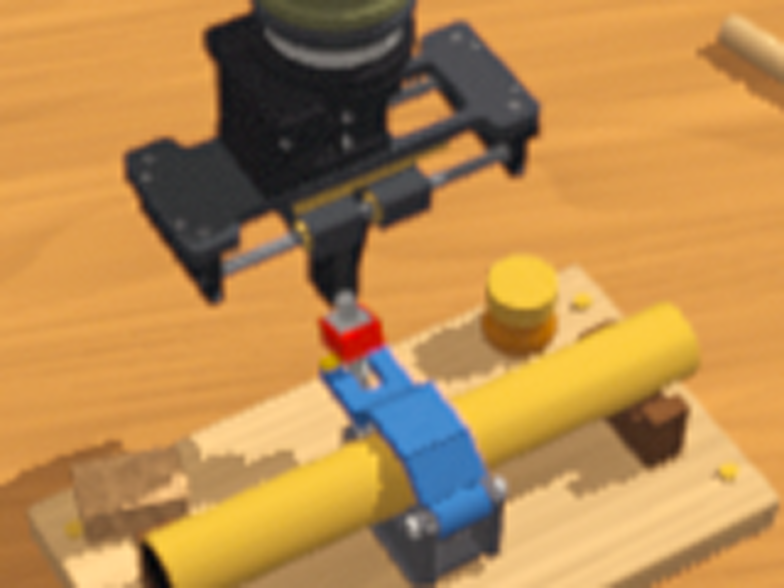

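```bash
python3 -m handwheel '[{"rx":0,"ry":0,"rz":0,"tx":0.4,"ty":0.13,"tz":0.15,"fingers":1},{"rx":0,"ry":0,"rz":0,"tx":0.4,"ty":0.13,"tz":0.1,"fingers":1},{"rx":0,"ry":0,"rz":0,"tx":0.4,"ty":0.13,"tz":0.1,"fingers":1},{"rx":0,"ry":0,"rz":0,"tx":0.3,"ty":0.1,"tz":0.05,"fingers":1}]'; python3 -c "
from h import *
rel()"
```

```text
time_s: 12.2
tool_pos: [515.8, 23.9, 145.0]
eef_rot: [0.699, -0.11, 0.698, 0.11]
wrist_force: [-2.1, -0.6, 0.1]
grip_width: 0.001
t 12.20 TCP rel hinge: x -106.5 y 0.0 tip z 45.0 (abs tip 120.0) F along ex -2.2 ey 0.1 z 0.1 w 0.001 M [-0.03   0.426 -0.014]
```

```bash
python3 -m handwheel '[{"rx":0,"ry":0,"rz":0,"tx":0.25,"ty":0.08,"tz":0.2,"fingers":1},{"rx":0,"ry":0,"rz":0,"tx":0.25,"ty":0.08,"tz":0.05,"fingers":1},{"rx":0,"ry":0,"rz":0,"tx":0.25,"ty":0.08,"tz":0,"fingers":1},{"rx":0,"ry":0,"rz":0,"tx":0,"ty":0,"tz":0,"fingers":1}]'; python3 -c "
from h import *
rel()"; python3 -m handwheel '[{"rx":0,"ry":0,"rz":0,"tx":0.2,"ty":0.07,"tz":0,"fingers":1},{"rx":0,"ry":0,"rz":0,"tx":0,"ty":0,"tz":0,"fingers":1}]';  python3 -c "
from h import *
rel()"
```

```text
time_s: 12.53
tool_pos: [523.3, 26.4, 147.4]
eef_rot: [0.699, -0.11, 0.698, 0.11]
wrist_force: [-0.1, 0.5, 0.5]
grip_width: 0.005
t 12.53 TCP rel hinge: x -98.6 y -0.0 tip z 47.4 (abs tip 122.4) F along ex 0.1 ey 0.6 z 0.5 w 0.005 M [ 0.085  0.088 -0.   ]
time_s: 12.7
tool_pos: [524.9, 26.9, 147.4]
eef_rot: [0.699, -0.11, 0.698, 0.11]
wrist_force: [-0.2, -0.3, 0.4]
grip_width: 0.005
t 12.70 TCP rel hinge: x -96.9 y -0.0 tip z 47.4 (abs tip 122.4) F along ex -0.3 ey -0.3 z 0.4 w 0.005 M [-0.002  0.195  0.027]
```

```bash
python3 -m handwheel '[{"rx":0,"ry":0,"rz":0,"tx":0.1,"ty":0.03,"tz":0,"fingers":1},{"rx":0,"ry":0,"rz":0,"tx":0.1,"ty":0.03,"tz":0,"fingers":1},{"rx":0,"ry":0,"rz":0,"tx":0,"ty":0,"tz":0,"fingers":1}]';  python3 -c "
from h import *
rel();cap('scene','s15');cap('top','t15')
i=cv2.imread('pics/s15.png')[150:270,220:380]; cv2.imwrite('pics/s15z.png',cv2.resize(i,None,fx=4.9,fy=4.9,interpolation=cv2.INTER_CUBIC))"
```

```text
time_s: 12.95
tool_pos: [525.7, 27.0, 147.2]
eef_rot: [0.698, -0.11, 0.699, 0.11]
wrist_force: [-4.8, -0.1, 3.4]
grip_width: 0.005
t 12.95 TCP rel hinge: x -96.1 y -0.1 tip z 47.2 (abs tip 122.2) F along ex -4.6 ey 1.4 z 3.4 w 0.005 M [-0.217  1.178  0.002]
```

View pics/s15z.png

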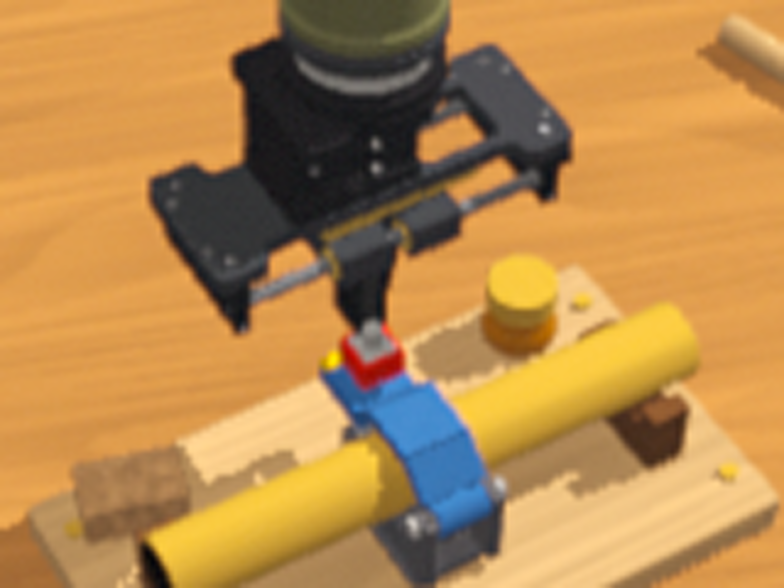

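```bash
python3 -m handwheel '[{"rx":0,"ry":0,"rz":0,"tx":0.1,"ty":0.03,"tz":0,"fingers":1},{"rx":0,"ry":0,"rz":0,"tx":0,"ty":0,"tz":0,"fingers":1},{"rx":0,"ry":0,"rz":0,"tx":-0.6,"ty":-0.2,"tz":0,"fingers":1},{"rx":0,"ry":0,"rz":0,"tx":-0.6,"ty":-0.2,"tz":0,"fingers":1},{"rx":0,"ry":0,"rz":0,"tx":0,"ty":0,"tz":2,"fingers":0.83},{"rx":0,"ry":0,"rz":0,"tx":0,"ty":0,"tz":2,"fingers":0.83},{"rx":0,"ry":0,"rz":0,"tx":2.2,"ty":0.72,"tz":0,"fingers":0.83},{"rx":0,"ry":0,"rz":0,"tx":0,"ty":0,"tz":0,"fingers":0.83},{"rx":0,"ry":0,"rz":0,"tx":0,"ty":0,"tz":0,"fingers":0.83},{"rx":0,"ry":0,"rz":0,"tx":0,"ty":0,"tz":0,"fingers":0.83}]';  python3 -c "
from h import *
rel();need([0,0,0],18.1);cap('scene','s16');c=cap('wrist','w16')
i=cv2.imread('pics/s16.png')[150:270,220:380]; cv2.imwrite('pics/s16z.png',cv2.resize(i,None,fx=4.9,fy=4.9,interpolation=cv2.INTER_CUBIC))"
```

```text
time_s: 13.88
tool_pos: [537.0, 30.7, 186.7]
eef_rot: [0.698, -0.11, 0.699, 0.11]
wrist_force: [-0.3, 0.2, -0.4]
grip_width: 0.164
t 13.88 TCP rel hinge: x -84.2 y -0.2 tip z 86.7 (abs tip 161.7) F along ex -0.2 ey 0.3 z -0.4 w 0.164 M [0.028 0.034 0.004]
t 13.8833 pos [537.008  30.69  186.728] F [-0.256  0.196 -0.374] w 0.1642830079043608
rotvec [ 0.    -0.001  0.004] shift cm [-53.701  -3.069 -18.673]
```

View pics/s16z.png

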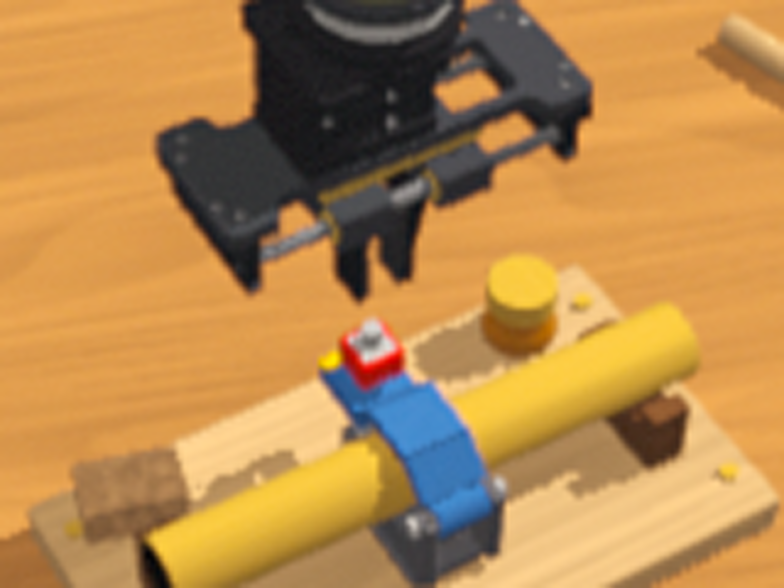

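View pics/w16.png

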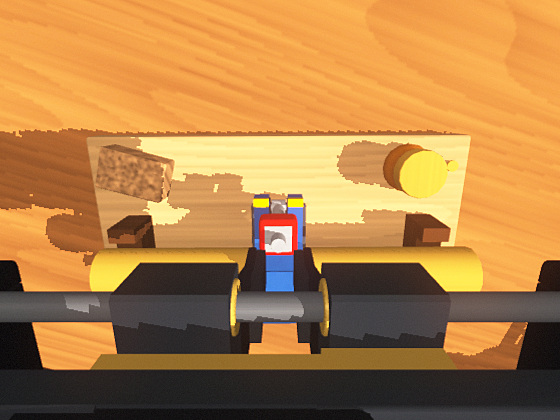

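```bash
python3 - <<'E'
from h import *
c=cap('wrist');i=cv2.cvtColor(c['img'],cv2.COLOR_RGB2BGR)
cv2.imwrite('pics/w17z.png',cv2.resize(i[180:270,220:340],None,fx=6.5,fy=6.5,interpolation=cv2.INTER_CUBIC))
import pickle;pickle.dump({k:np.array(v) for k,v in c.items()},open('w17.pkl','wb'))
for X,n in [((-82,128),'tip'),((-82,120),'coltop'),((-95,120),'col outer top'),((-69,120),'col inner top')]:
    P=H+X[0]*EX; P[2]=X[1]; print(n,proj(c,P),(proj(c,P)-[220,180]+.5)*6.5)
E
```

```text
tip [277.559 244.516] [377.384 422.602]
coltop [277.608 239.885] [377.705 392.501]
col outer top [277.503 221.074] [377.018 270.232]
col inner top [277.711 258.068] [378.37  510.694]
```

View pics/w17z.png

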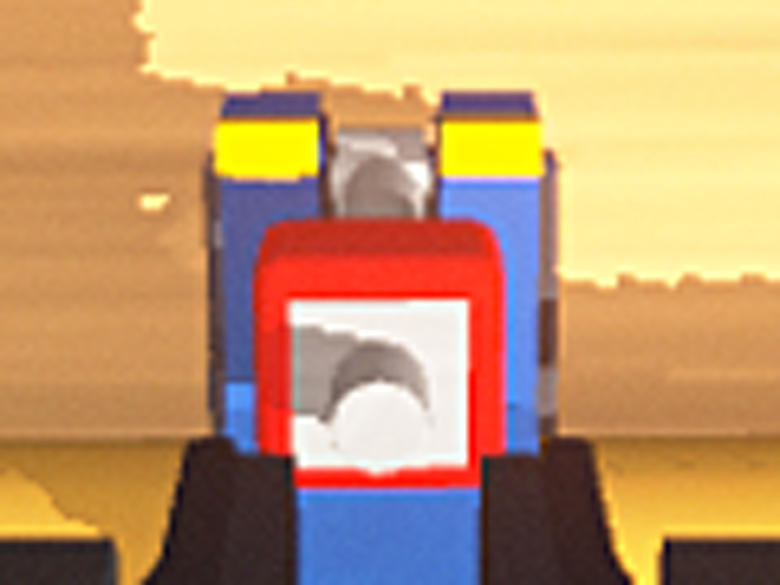

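```bash
python3 -m handwheel '[{"rx":0,"ry":0,"rz":0,"tx":0.22,"ty":0.02,"tz":-1.5,"fingers":0.83},{"rx":0,"ry":0,"rz":0,"tx":0,"ty":0,"tz":-1.2,"fingers":0.83},{"rx":0,"ry":0,"rz":0,"tx":0,"ty":0,"tz":-0.5,"fingers":0.83},{"rx":0,"ry":0,"rz":0,"tx":0,"ty":0,"tz":-0.5,"fingers":0.83},{"rx":0,"ry":0,"rz":0,"tx":0,"ty":0,"tz":-0.5,"fingers":0.83},{"rx":0,"ry":0,"rz":0,"tx":0,"ty":0,"tz":0,"fingers":0.83}]';  python3 -c "
from h import *
rel();cap('scene','s18')
i=cv2.imread('pics/s18.png')[150:270,220:380]; cv2.imwrite('pics/s18z.png',cv2.resize(i,None,fx=4.9,fy=4.9,interpolation=cv2.INTER_CUBIC))"
```

```text
time_s: 14.53
tool_pos: [539.2, 31.0, 144.2]
eef_rot: [0.698, -0.11, 0.699, 0.11]
wrist_force: [-1.3, -1.1, -0.8]
grip_width: 0.164
t 14.53 TCP rel hinge: x -82.0 y -0.5 tip z 44.2 (abs tip 119.2) F along ex -1.6 ey -0.6 z -0.8 w 0.164 M [ 0.035 -0.001  0.007]
```

View pics/s18z.png

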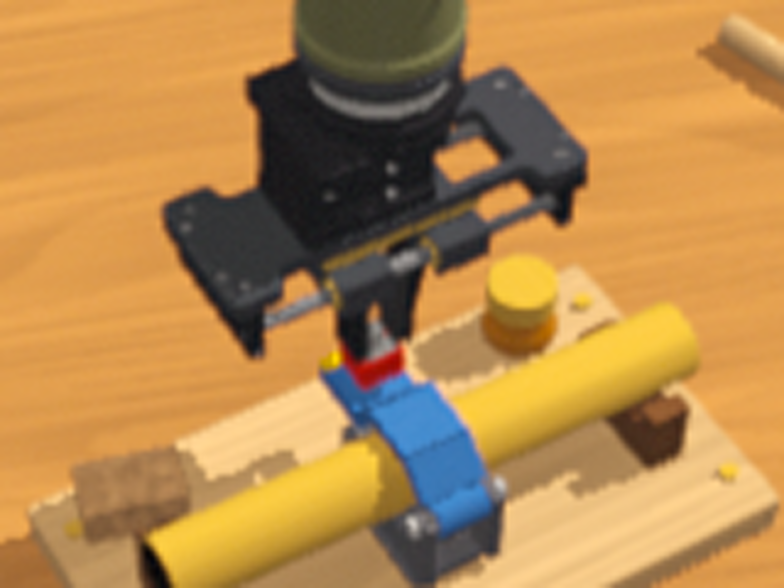

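Straddling the bolt with no contact. Now press down gradually.

```bash
python3 -m handwheel '[{"rx":0,"ry":0,"rz":0,"tx":0,"ty":0,"tz":-0.3,"fingers":0.83},{"rx":0,"ry":0,"rz":0,"tx":0,"ty":0,"tz":-0.3,"fingers":0.83},{"rx":0,"ry":0,"rz":0,"tx":0,"ty":0,"tz":-0.2,"fingers":0.83}]';  python3 -c "
from h import *
rel()"; python3 -m handwheel '[{"rx":0,"ry":0,"rz":0,"tx":0,"ty":0,"tz":-0.2,"fingers":0.83},{"rx":0,"ry":0,"rz":0,"tx":0,"ty":0,"tz":-0.15,"fingers":0.83}]';  python3 -c "
from h import *
rel()"
```

```text
time_s: 14.83
tool_pos: [540.4, 31.2, 137.8]
eef_rot: [0.699, -0.11, 0.698, 0.11]
wrist_force: [-0.9, -0.1, 4.6]
grip_width: 0.172
t 14.83 TCP rel hinge: x -80.8 y -0.8 tip z 37.8 (abs tip 112.8) F along ex -0.9 ey 0.2 z 4.6 w 0.172 M [0.042 0.116 0.037]
time_s: 15.0
tool_pos: [540.4, 31.1, 134.2]
eef_rot: [0.699, -0.11, 0.698, 0.11]
wrist_force: [-0.1, -0.1, 3.2]
grip_width: 0.17
t 15.00 TCP rel hinge: x -80.8 y -0.8 tip z 34.2 (abs tip 109.2) F along ex -0.1 ey -0.0 z 3.2 w 0.170 M [-0.     0.015  0.007]
```

Collar sliding at about 4 N drag; the seat is at tip z≈106.

```bash
python3 -m handwheel '[{"rx":0,"ry":0,"rz":0,"tx":0,"ty":0,"tz":-0.15,"fingers":0.83},{"rx":0,"ry":0,"rz":0,"tx":0,"ty":0,"tz":-0.15,"fingers":0.83},{"rx":0,"ry":0,"rz":0,"tx":0,"ty":0,"tz":0,"fingers":0.83}]';  python3 -c "
from h import *
rel()"; python3 -m handwheel '[{"rx":0,"ry":0,"rz":0,"tx":0,"ty":0,"tz":-0.15,"fingers":0.83},{"rx":0,"ry":0,"rz":0,"tx":0,"ty":0,"tz":0,"fingers":0.83}]';  python3 -c "
from h import *
rel()"
```

```text
time_s: 15.25
tool_pos: [540.3, 31.1, 131.1]
eef_rot: [0.699, -0.11, 0.698, 0.11]
wrist_force: [0.2, 0.5, 3.9]
grip_width: 0.167
t 15.25 TCP rel hinge: x -80.9 y -0.8 tip z 31.1 (abs tip 106.1) F along ex 0.4 ey 0.4 z 3.9 w 0.167 M [-0.     0.017 -0.038]
time_s: 15.42
tool_pos: [540.3, 31.1, 130.8]
eef_rot: [0.699, -0.11, 0.698, 0.11]
wrist_force: [-2.6, -0.8, 12.9]
grip_width: 0.168
t 15.42 TCP rel hinge: x -80.9 y -0.8 tip z 30.8 (abs tip 105.8) F along ex -2.7 ey -0.0 z 12.9 w 0.168 M [-0.086  0.794  0.017]
```

```bash
python3 -m handwheel '[{"rx":0,"ry":0,"rz":0,"tx":0,"ty":0,"tz":-0.05,"fingers":0.83},{"rx":0,"ry":0,"rz":0,"tx":0,"ty":0,"tz":0,"fingers":0.83},{"rx":0,"ry":0,"rz":0,"tx":0,"ty":0,"tz":0,"fingers":0.83},{"rx":0,"ry":0,"rz":0,"tx":0,"ty":0,"tz":0,"fingers":0.83}]';  python3 -c "
from h import *
rel()"
```

```text
time_s: 15.75
tool_pos: [540.3, 31.1, 130.8]
eef_rot: [0.699, -0.11, 0.698, 0.11]
wrist_force: [-3.3, -1.6, 15.0]
grip_width: 0.171
t 15.75 TCP rel hinge: x -80.9 y -0.8 tip z 30.8 (abs tip 105.8) F along ex -3.7 ey -0.4 z 15.0 w 0.171 M [-0.07   1.006 -0.012]
```

```bash
python3 -m handwheel '[{"rx":0,"ry":0,"rz":0,"tx":0,"ty":0,"tz":0.5,"fingers":0.83},{"rx":0,"ry":0,"rz":0,"tx":0,"ty":0,"tz":1,"fingers":0.83},{"rx":0,"ry":0,"rz":0,"tx":0,"ty":0,"tz":2,"fingers":0.83},{"rx":0,"ry":0,"rz":0,"tx":0,"ty":0,"tz":3.5,"fingers":0.83},{"rx":0,"ry":0,"rz":0,"tx":2.8,"ty":0.95,"tz":3,"fingers":0.83},{"rx":0,"ry":0,"rz":0,"tx":3.5,"ty":1.1,"tz":1,"fingers":0.83},{"rx":0,"ry":0,"rz":0,"tx":2.5,"ty":0.8,"tz":0,"fingers":0.83},{"rx":0,"ry":0,"rz":0,"tx":0,"ty":0,"tz":0,"fingers":0.83},{"rx":0,"ry":0,"rz":0,"tx":0,"ty":0,"tz":0,"fingers":0.83}]';  python3 -c "
from h import *
rel();cap('scene','s19');c=cap('wrist','w19')
i=cv2.imread('pics/s19.png')[150:270,220:380]; cv2.imwrite('pics/s19z.png',cv2.resize(i,None,fx=4.9,fy=4.9,interpolation=cv2.INTER_CUBIC))
i=cv2.imread('pics/w19.png')[20:220,150:410]; cv2.imwrite('pics/w19z.png',cv2.resize(i,None,fx=3,fy=3,interpolation=cv2.INTER_CUBIC))
f=lambda p:(p-[150,20]+.5)*3
for X,n in [((-82,128),'tip'),((-95,106),'col outer top'),((-69,106),'col inner top'),((-103,92),'lip outer'),((-20,105),'crown hinge edge')]:
    P=H+X[0]*EX; P[2]=X[1]; print(n,f(proj(c,P)))
"
```

```text
time_s: 16.5
tool_pos: [627.6, 60.1, 237.3]
eef_rot: [0.698, -0.111, 0.699, 0.11]
wrist_force: [0.5, -0.2, 0.4]
grip_width: 0.169
t 16.50 TCP rel hinge: x 11.1 y -0.4 tip z 137.3 (abs tip 212.3) F along ex 0.4 ey -0.3 z 0.4 w 0.169 M [0.022 0.03  0.007]
tip [386.565 215.929]
col outer top [386.563 166.202]
col inner top [387.    274.672]
lip outer [386.566 139.129]
crown hinge edge [387.765 462.441]
```

View pics/s19z.png

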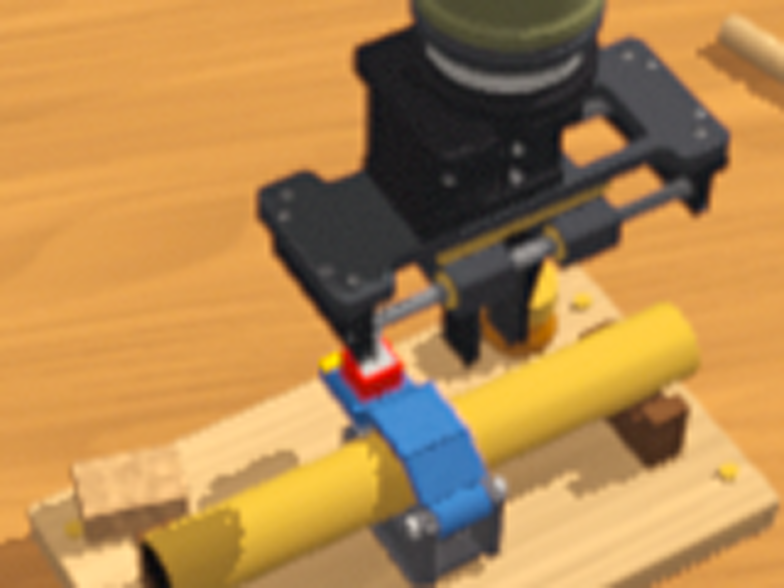

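View pics/w19z.png

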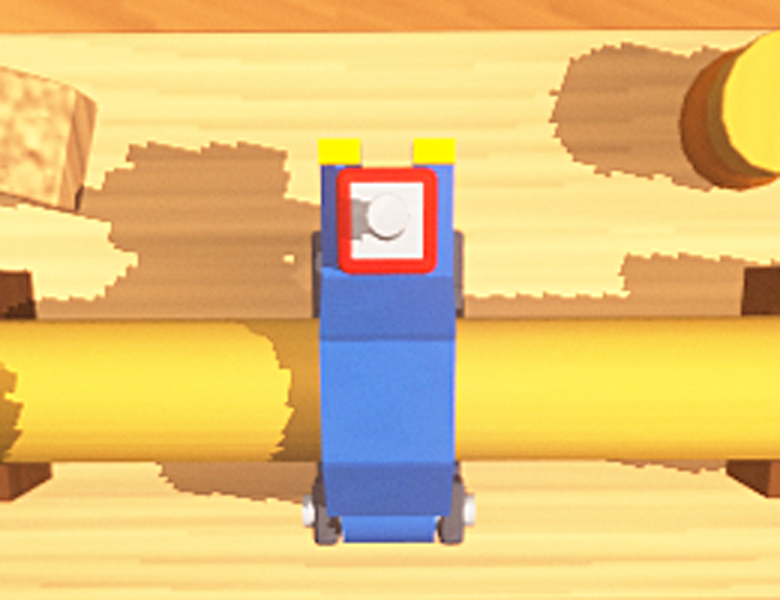

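```bash
python3 -c "
from workcell import bot
print(bot.job_done())"
```

```text
the job is handed in; nothing more can be done
None
```

The clamp is closed and locked on the tube, and I handed the job in at about 16.5 s with the gripper clear of everything.

**What I did:**
- **Cap:** I swung the blue half over with closed fingertips and pressed it down on the crown until it stopped moving, at about 21 N down.
- **Bolt:** I swung it upright until it stopped at the slot root, pushing with about 5 N.
- **Collar:** I straddled the bolt tip and slid the collar down, then held a final push of 15 N and let go straight up.

**Last checks:**
- **Heights:** the fingertips stopped at 105.2 mm on the crown and 105.8 mm on the collar top, against 105 and 106 expected.
- **Final wrist picture:** the lips, collar edges, bolt tip and crown edge all fall within about 1 px of where they should be when shut and home. The collar sits behind the yellow lips.
- **Bystanders:** the jar and cork block look undisturbed in the last views. I took no full-bench picture at the end, but the tool never went near the other things.

**What did not go cleanly:**
- **Force on the cap:** while swinging the cap over, the fingers caught on the crown's edge. One reading was 25.6 N upward plus 11 N sideways, about 28 N in all, slightly over the 25 N limit. I backed off at once. The cap was still open and clear of the tube then. The final press on the shut cap read about 23 N in total.
- **Collar slip:** the collar slid about 4–5 mm down the bolt at the start of the swing, but the bolt went upright with the collar still above the lug and lips.

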